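Load a bearing ring and index it to the gauging station

TASK

Stand the tall grooved bearing ring flat in the nest of the locked carriage at the loading station. Then swing the lock lever to released, push the carriage along its rail to the next station detent, under the dial gauge, and swing the lever back to lock it there, with the ring still in the nest. Set the ring down without dropping it, and leave the other things on the bench where they are.

Things in the scene. Friction and masses are not known exactly. Their poses are not given: they have to be found in the camera images.
- ring: the ring to be gauged: bright steel bearing ring, outside diameter 56, bore 42, 30 high (the tallest of three rings), straight sided with a dark groove round its middle (13 to 17 above its underside); 250 g; stands on the bench; origin at the centre of its underside, z up its axis
- thin_ring: bystander: plain thin steel ring, outside diameter 56, only 12 high; origin at the centre of its underside
- flange_ring: bystander: stepped steel ring, a flange of diameter 56 and 7 thick with a collar of diameter 42 on it, 22 high in all; origin at the centre of its underside
- slide: the fixed gauging slide: grey cast bed 500 long (along its y), 90 wide, rail tops 30 above the bench; its lock bar side (-x, nearer the robot) reaches 111 from the rail's middle line. Origin on the bench under the middle of the rail, at the gauging station. Three stations 120 apart: loading at y = -120, gauging at y = 0, unloading at y = +120
- carriage (a joint): travel of the carriage along the slide's +y, in m: 0 = loading, 0.120 = gauging (the next station), 0.240 = unloading. A spring ball detent holds it at each station and snaps it in from 6 mm either side (about 6 N to pass); it moves only with the lever released. Steel plate 100 wide, 155 long (105 behind the nest centre, 50 ahead of it), top 46.5 above the bench
- nest (a point): centre of the nest on the carriage's top (46.5 above the bench), axes as the slide's: x across, y along the rail to the next station. Four stub pins, diameter 8, 8 high, 35 from the centre at 45 degrees to the rail, keep the ring within 3 of the centre; fingers have room beside the ring along the nest's x and y
- push_plate (a point): centre of the back face of the carriage's upright push plate, 99 behind the nest (towards -y of the slide); point at 78.5 above the bench. The plate is 60 wide across the rail, 8 thick (it lies on the +y side of this point), and stands from 46.5 to 90.5 above the bench. Push this face towards the slide's +y, or pinch the plate's thickness
- gauge_point (a point): fixed point at the gauging station, 46.5 above the bench: where the nest must come; axes as the slide's. The dial gauge stands at +x of it: column 140 away, 220 high, dial 56 to 114 away, 140 to 190 above the bench, and a thin feeler arm at z = 90 reaching in to 8 from this point (the ring passes 10 under it)
- lever (a joint): angle of the lock lever in rad: 0 = locked (turned in towards the rail), 1.4 = released (turned out, towards the robot), growing counterclockwise from above. A detent holds it at each end and snaps in over the last 0.2 rad (about 3 N at the knob). Locking draws a notched bar onto the carriage's pin and works only within 5 mm of a station
- lever_knob (a point): on the axis of the lever's upright black knob, diameter 18, from 50 to 90 above the bench, point at 75; 70 from the pivot
- lever_pivot (a point): on the fixed vertical axis of the lever, at the height of the knob point (75)
- hex_key: bystander: bent hex key, 100 by 30, 8 thick, lying on the bench; origin near the middle of its long arm
- caliper: bystander: steel caliper 200 long, 12 thick; origin under the middle of its beam
- oil_bottle: bystander: white bottle, diameter 56, 150 high; origin at the centre of its foot
- screwdriver: bystander: screwdriver lying on the bench; origin under its middle

How it is judged:
On the way, in this order (a step that is already met when the one before it is completed fails the run):
1. the ring stands flat in the nest, let go, while the carriage is still locked at the loading station (horizontal distance between ring and nest below 0.005 m and z of ring in the frame of nest between -0.003 and 0.003 m and angle between ring's own z axis and vertical below 0.06 rad and contact force between the fingers and ring below 0.1 N and value of joint carriage below 0.01 m and value of joint lever below 0.2 rad and linear speed of ring below 0.02 m/s), for 0.2 s.
2. the lever is swung to released (past 1.25 rad), the ring in the nest and the carriage still at the loading station (horizontal distance between ring and nest below 0.005 m and z of ring in the frame of nest between -0.003 and 0.003 m and angle between ring's own z axis and vertical below 0.06 rad and value of joint lever above 1.25 rad and value of joint carriage below 0.03 m), for 0.1 s.
3. the carriage rests at the gauging station, within 5 mm, the lever still released and the ring in the nest (horizontal distance between ring and nest below 0.005 m and z of ring in the frame of nest between -0.003 and 0.003 m and angle between ring's own z axis and vertical below 0.06 rad and value of joint carriage between 0.115 and 0.125 m and value of joint lever above 1.2 rad and velocity of joint carriage between -0.01 and 0.01 m/s), for 0.3 s.
At the end, for the whole second after the job is handed in: The carriage is at the gauging station (joint within 5 mm of 0.120 m, nest under the gauge point), the lever is locked again (below 0.12 rad), and the ring stands flat in the nest, its underside on the carriage (within 3 mm), within 5 mm of the nest's centre, upright, let go and at rest (horizontal distance between ring and nest below 0.005 m and z of ring in the frame of nest between -0.003 and 0.003 m and angle between ring's own z axis and vertical below 0.06 rad and value of joint carriage between 0.115 and 0.125 m and value of joint lever below 0.12 rad and contact force between the fingers and ring below 0.1 N and linear speed of ring below 0.02 m/s and horizontal distance between nest and gauge_point below 0.0055 m); the robot touches nothing.
It fails at once if the ring is dropped or knocked loose: it moves faster than 0.55 m/s without being held (a fall of about 15 mm) (contact force between the fingers and ring below 0.1 N and linear speed of ring above 0.55 m/s).
It fails at once if another thing on the bench (either other ring, hex key, caliper, oil bottle or screwdriver) is shifted by more than 25 mm (distance of any of thin_ring, flange_ring, hex_key, caliper, oil_bottle, screwdriver from where it was at the start of the episode above 0.025 m).
It also fails if it takes over 72 s, if anything falls off the work surface, if the arm or the gripper's body presses on something with over 40 N, if the wrist force passes 120 N, or if a joint passes its speed limit or range.

ROBOT

A 7-joint arm with a two-finger parallel gripper is mounted at the origin on the work surface. World frame = base frame: x ahead of the robot, y to its left, z up, the work surface at z = 0. Lengths are in m, angles in rad, forces in N, time in s.
With the tool pointing down it reaches from about 0.425 to 0.95 m from the base axis. Payload 16.7 kg.
Tool frame: the origin (TCP) lies midway between the tips of the shut fingers; the grasp point (between the pads) lies 19 mm behind it; z points along the fingers, y is the direction in which the jaws open and shut (so a half turn about z gives the same grasp; the last joint's range is limited). The gripper opens to 94 mm and grips with 3 to 60 N. Pads are 16 mm wide; open, the fingers measure 119 mm over their backs; the gripper's body (75 mm by 177 mm) begins 78 mm behind the grasp point.
Start: joints at [-1.474, 0.426, 0.074, 1.606, -0.034, 1.111, -0.067], TCP at [0.164, 0.655, 0.166] pointing down, gripper open.
Joint ranges: [-2.85, 2.85], [-0.5, 2.14], [-1.23, 1.37], [0.21, 2.46], [-1.02, 4.16], [0.16, 2.05], [-2.73, 2.73]. Speed limits (rad/s): [1.89, 1.89, 2.39, 2.39, 3.01, 3.01, 3.01].

INTERFACE

Orientations are given as a unit quaternion [w, x, y, z].
In Python, from plant import r gives the robot as it stands.
- The arm moves only by the tool apply_moves, never from a script. Its argument "increments" is one flat list of numbers, 4 for each row, row after row: the shift along the tool's x, y, z in cm, then the turn about the tool's z in degrees. A call has 1 to 5 rows; each row is the pose to reach, as a shift and turn from the pose measured when the call began, along the tool's axes at that moment; what a row does not reach only later rows make up. A row lasts 1/10 s, in which the tool goes at most 50 mm and 8.59 degrees, less where a joint would pass 70% of its speed; a pose out of reach is approached as far as the arm can. A call with a gripper value outside its range is refused whole. "jaw" is the finger opening in cm, from 0 to 9.4, set as the call begins (left out, the last holds). The fingers move at their own pace and stop on an object; the grip force is fixed at half the most. Time passes only in rows, so rows that repeat a pose let the fingers close. It gives the time, the measured TCP pose, the force and the opening at its end, in the units of the state.
- r.state(): the state, without advancing time (a new reading comes with each control period).
- r.capture(name): name is "side" or "top" or "wrist"; returns a dict with "color" (480x640x3 uint8, red, green, blue), "range_z" (480x640 float32, m along the optical axis (not along the pixel's ray), 0 where there is no reading), "fx", "fy", "cx", "cy" (pixels), "world_from_camera" (4x4, takes a point from camera to world coordinates). Camera axes: x right, y down, z forward; pixel columns grow to the right and rows downward; lengths in m; the calibration is good to about 2 mm. A picture is of the moment at which its call begins.
- r.hand_in(): hands the job in, once; it reports no verdict.
The state is a dict: "time": time; "joint_positions": joint angles; "dq": joint speeds; "tau": joint torques, N m; "eef_pos": TCP position; "eef_rot": TCP orientation; "ft_force": force on the tool from outside, world axes, zero at the start; "ft_torque": the same for the moment, N m; "finger_gap": opening from 0.0 (shut) to 1.0 (fully open).
Only numpy, scipy, OpenCV 4.12 (cv2) and the standard library are available. Lean on these libraries where they do the work, as an engineer would, in place of code of your own. Each camera call takes 0.05 s, during which the arm holds its last target. There are 200 camera calls.

## Working session

There is one attempt and no reset: what is moved stays moved. The work goes in short steps, Python scripts to look and compute and a tool call to move; the robot and the scene stay as the last step left them, time stands still between calls to the robot, and variables do not carry over. Pictures are saved under pics/ and viewed, about 8 in all and at most 12, crops included, and the job is handed in when it is done.

Besides the shell and the picture viewer there is one more tool, called as a command line: name --argument value ..., lists and objects as JSON in quotes. apply_moves: Moves the arm, as the interface text tells. Its arguments: {"type":"object","properties":{"increments":{"type":"array"},"jaw":{"type":"number"}},"required":["increments"]}

```bash
mkdir -p pics; ls
python3 - <<'E'
from plant import r
import cv2,pickle
s=r.state();print(s)
d={}
for n in ("top","side"):
    c=r.capture(n);d[n]=c
    cv2.imwrite(f"pics/{n}0.png",c["color"][:,:,::-1])
    print(n,c["fx"],c["cx"],c["cy"],c["world_from_camera"])
pickle.dump(d,open("d0.pkl","wb"))
E
```

```text
pics
{'time': 0.0, 'joint_positions': array([-1.47453469,  0.42671704,  0.07387126,  1.60660097, -0.03409716,
        1.11078839, -0.06708337]), 'dq': array([ 0.00019002, -0.00031178,  0.00071176, -0.00056349,  0.00090051,
        0.0002249 , -0.00026419]), 'tau': array([ 3.20176085e-03, -9.35810494e+01,  3.66818972e+00, -4.54211462e+01,
       -4.87095409e-02,  2.01694574e-02,  1.58705225e-04]), 'eef_pos': array([0.16415465, 0.65424018, 0.1657889 ]), 'eef_rot': array([-2.56972308e-05,  1.22587726e-01,  9.92457483e-01, -6.26375084e-04]), 'ft_force': array([-0.62950775, -0.24196742, -0.50224258]), 'ft_torque': array([ 0.06300504, -0.00204928, -0.0487023 ]), 'finger_gap': 1.0021965301663998}
top 566.1916843736946 317.1557005771353 236.18463933537336 [[-0.02363257 -0.99845931  0.05020461  0.42045428]
 [-0.99966335  0.02413934  0.00951181  0.02961085]
 [-0.01070906 -0.04996292 -0.99869366  1.59976436]
 [ 0.          0.          0.          1.        ]]
side 469.67491624898463 326.88201306869 240.34392037932517 [[ 0.92564144 -0.22456483  0.3045629   0.19939821]
 [-0.37779933 -0.503053    0.77730647 -0.79367322]
 [-0.02134442 -0.83457074 -0.55048714  0.64729432]
 [ 0.          0.          0.          1.        ]]
```

View pics/top0.png

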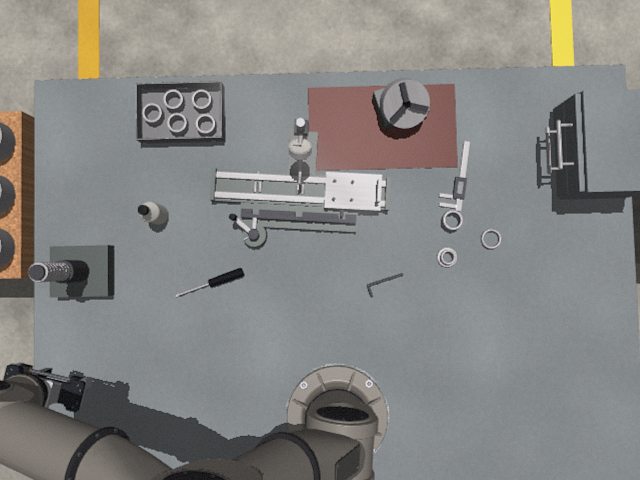

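View pics/side0.png

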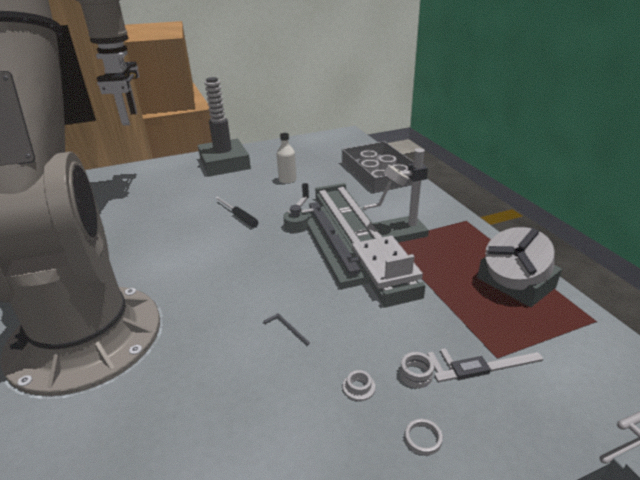

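Top view: the ring is at about (452,220) beside the caliper jaws. The carriage is at (355,190) with its push plate at (382,192), and the lever knob is near (234,217) with its pivot at (254,236). Next I'll measure these.

```bash
cat > h.py <<'E'
import numpy as np,cv2,pickle
def cloud(c):
    v,u=np.mgrid[0:480,0:640]; z=c["range_z"]
    p=np.stack([(u-c["cx"])/c["fx"]*z,(v-c["cy"])/c["fy"]*z,z],-1)
    T=c["world_from_camera"]; return np.where(z[...,None]>0,p@T[:3,:3].T+T[:3,3],np.nan)
def ray(c,u,v,h):
    T=c["world_from_camera"]; d=T[:3,:3]@np.array([(u-c["cx"])/c["fx"],(v-c["cy"])/c["fy"],1]); o=T[:3,3]
    return o+d*(h-o[2])/d[2]
def pix(c,p):
    T=c["world_from_camera"]; q=T[:3,:3].T@(np.asarray(p)-T[:3,3]); return q[0]/q[2]*c["fx"]+c["cx"],q[1]/q[2]*c["fy"]+c["cy"]
E
python3 - <<'E'
from h import *
d=pickle.load(open("d0.pkl","rb"));np.set_printoptions(precision=4,suppress=True)
for n in d:
    P=cloud(d[n]); z=P[...,2]
    box=lambda x0,x1,y0,y1,z0,z1:(P[...,0]>x0)&(P[...,0]<x1)&(P[...,1]>y0)&(P[...,1]<y1)&(z>z0)&(z<z1)
    print(n,"bench",np.nanmedian(z[box(.3,.4,-.2,.2,-.02,.02)]))
    # ring
    m=box(.40,.60,-.45,-.28,.005,.045)
    k,lab,st,ce=cv2.connectedComponentsWithStats(m.astype(np.uint8))
    for i in range(1,k):
        if st[i,4]>15:
            q=P[lab==i]; print("comp",ce[i],st[i,4],"zmax",np.percentile(q[:,2],95),"xyrange",q.min(0),q.max(0))
    m=box(.4,.75,-.2,.4,.04,.053)
    k,lab,st,ce=cv2.connectedComponentsWithStats(m.astype(np.uint8))
    for i in range(1,k):
        if st[i,4]>60:
            q=P[lab==i].astype(np.float32); print("carriage?",ce[i],st[i,4],cv2.minAreaRect(q[:,:2]),np.median(q[:,2]))
    m=box(.35,.75,-.2,.4,.06,.1)
    k,lab,st,ce=cv2.connectedComponentsWithStats(m.astype(np.uint8))
    for i in range(1,k):
        if st[i,4]>4:
            q=P[lab==i]; print("high",ce[i],st[i,4],np.median(q,0),np.ptp(q,0))
a=d["top"]["color"][155:270,200:480]; b=d["side"]["color"][180:400,260:560]
cv2.imwrite("pics/t1.png",cv2.resize(a,None,fx=2.8,fy=2.8,interpolation=2)[:,:,::-1])
cv2.imwrite("pics/s1.png",cv2.resize(b,None,fx=2.6,fy=2.6,interpolation=2)[:,:,::-1])
E
```

```text
top bench -0.0009046149200448994
comp [444.9355 204.4516] 31 zmax 0.010290509467766884 xyrange [ 0.5737 -0.3346  0.0053] [ 0.5911 -0.3008  0.0126]
comp [452.3628 219.9581] 215 zmax 0.0334372040459409 xyrange [ 0.5081 -0.3724  0.0052] [ 0.5649 -0.3048  0.037 ]
comp [486.4179 238.806 ] 67 zmax 0.016488733065071256 xyrange [ 0.4528 -0.4491  0.0051] [ 0.5088 -0.4143  0.02  ]
comp [446.7861 257.3468] 173 zmax 0.025455400609112337 xyrange [ 0.4079 -0.3427  0.0051] [ 0.4587 -0.2913  0.03  ]Traceback (most recent call last):
  File "<stdin>", line 17, in <module>
cv2.error: OpenCV(4.12.0) /io/opencv/modules/imgproc/src/convhull.cpp:143: error: (-215:Assertion failed) total >= 0 && (depth == CV_32F || depth == CV_32S) in function 'convexHull'
```

```bash
cat > m.py <<'E'
from h import *
d=pickle.load(open("d0.pkl","rb"));np.set_printoptions(precision=4,suppress=True)
for n in d:
    P=cloud(d[n]); z=P[...,2]
    box=lambda x0,x1,y0,y1,z0,z1:(P[...,0]>x0)&(P[...,0]<x1)&(P[...,1]>y0)&(P[...,1]<y1)&(z>z0)&(z<z1)
    print(n,"bench",np.nanmedian(z[box(.3,.4,-.2,.2,-.02,.02)]))
    m=box(.50,.60,-.39,-.29,.024,.036); q=P[m].astype(np.float32)
    print("ring top",len(q),q[:,:2].min(0),q[:,:2].max(0),cv2.minEnclosingCircle(np.ascontiguousarray(q[:,:2])))
    m=box(.4,.75,-.2,.4,.04,.053)
    k,lab,st,ce=cv2.connectedComponentsWithStats(m.astype(np.uint8))
    for i in range(1,k):
        if st[i,4]>60:
            q=np.ascontiguousarray(P[lab==i],dtype=np.float32); print("carriage?",ce[i],st[i,4],cv2.minAreaRect(q[:,:2].copy()),np.median(q[:,2]))
    m=box(.35,.75,-.2,.4,.06,.1)
    k,lab,st,ce=cv2.connectedComponentsWithStats(m.astype(np.uint8))
    for i in range(1,k):
        if st[i,4]>4:
            q=P[lab==i]; print("high",ce[i],st[i,4],np.median(q,0),np.ptp(q,0))
a=d["top"]["color"][155:270,200:480]; b=d["side"]["color"][180:400,260:560]
cv2.imwrite("pics/t1.png",cv2.resize(a,None,fx=2.8,fy=2.8,interpolation=2)[:,:,::-1])
cv2.imwrite("pics/s1.png",cv2.resize(b,None,fx=2.6,fy=2.6,interpolation=2)[:,:,::-1])
E
python3 m.py
```

```text
top bench -0.0009046149200448994
ring top 122 [ 0.51   -0.3587] [ 0.563  -0.3054] ((0.534986674785614, -0.3323262929916382), 0.028430983424186707)
carriage? [351.5926 191.0448] 1765 ((0.6208430528640747, -0.05681386590003967), (0.15369835495948792, 0.10150016099214554), 86.02542114257812) 0.04587562
carriage? [272.5968 214.2419] 62 ((0.563080906867981, 0.16663923859596252), (0.06348194181919098, 0.017606530338525772), 76.82494354248047) 0.042327918
carriage? [295.3537 216.2439] 82 ((0.5565343499183655, 0.10524500161409378), (0.0714581236243248, 0.02075621858239174), 77.90958404541016) 0.042158604
high [299.7872 176.1915] 47 [0.6582 0.0862 0.0955] [0.0423 0.0095 0.0142]
high [378.5275 190.8681] 91 [ 0.6139 -0.1236  0.0876] [0.0573 0.0123 0.0347]
high [232.7826 216.9565] 46 [0.5535 0.2684 0.0889] [0.0152 0.0171 0.0381]
side bench -0.0006472058956953908
ring top 369 [ 0.509  -0.3638] [ 0.5643 -0.3083] ((0.5378768444061279, -0.3357725739479065), 0.02921542339026928)
carriage? [301.697  211.0758] 66 ((0.5318292379379272, 0.21385741233825684), (0.07197217643260956, 0.01992073282599449), 6.332360744476318) 0.042508267
carriage? [382.1511 258.6498] 1562 ((0.6222055554389954, -0.05979050695896149), (0.15998412668704987, 0.1019824966788292), 85.90254974365234) 0.045731053
high [304.5753 188.8904] 73 [0.5542 0.2636 0.0777] [0.0168 0.0186 0.0309]
high [371.1364 205.7727] 66 [0.6597 0.0827 0.0952] [0.0459 0.0108 0.0121]
high [398.5722 263.8   ] 395 [ 0.6154 -0.1296  0.0785] [0.0607 0.0151 0.0322]
```

View pics/t1.png

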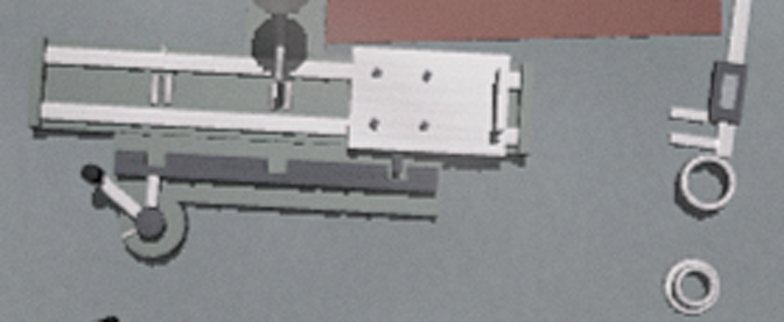

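View pics/s1.png

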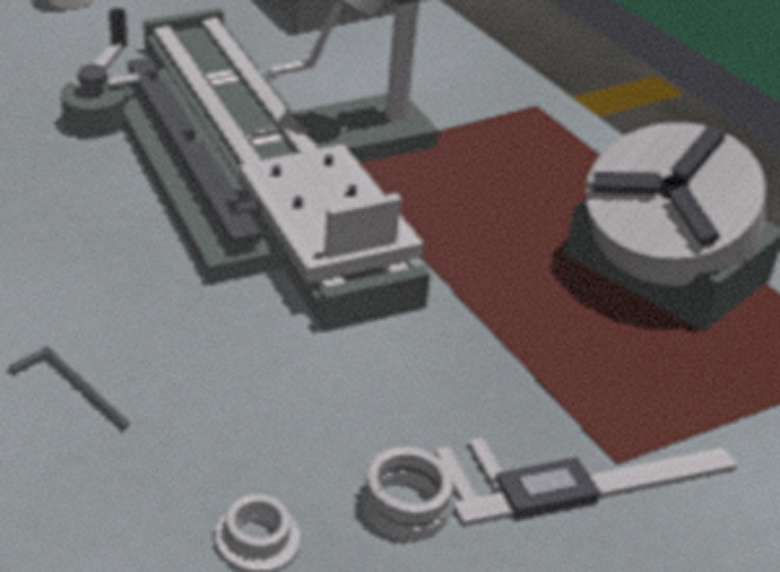

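The crops confirm the layout. The four nest pins sit around (400,100) in the top crop, the pivot is at (151,221), and the caliper jaws lie on the +x side of the ring, so I'll grasp with the jaws along y. Next I'll refine the points.

```bash
cat >> h.py <<'E'
from scipy.spatial.transform import Rotation as Ro
def go(x,y,z,jawdeg):   # delta in tool axes (cm,deg) to target with jaw axis (tool y) at world angle jawdeg
    from plant import r
    s=r.state();w,a,b,c=s["eef_rot"];R=Ro.from_quat([a,b,c,w]).as_matrix()
    t=R.T@(np.array([x,y,z])-s["eef_pos"])*100
    cur=np.degrees(np.arctan2(R[1,1],R[0,1])); dd=(cur-jawdeg+180)%360-180
    print("t",round(s["time"],2),"pos",s["eef_pos"].round(4),"jawdeg",round(cur,2),"gap",round(s["finger_gap"],3),"F",s["ft_force"].round(1),"-> d",t.round(2),"turn",round(dd,2))
E
python3 - <<'E'
from h import *
d=pickle.load(open("d0.pkl","rb"));np.set_printoptions(precision=4,suppress=True)
est=np.array([.6234,-.0309]); sy=np.array([.0698,.9976]); sx=np.array([.9976,-.0698])
for n in d:
    c=d[n]; g=cv2.cvtColor(c["color"],cv2.COLOR_RGB2GRAY).astype(float)
    pins=[]
    for a in(-1,1):
        for b in(-1,1):
            p=est+.02475*(a*sx+b*sy); u,v=pix(c,[*p,.0525]); u0,v0=int(round(u)),int(round(v))
            w=g[v0-6:v0+7,u0-6:u0+7]; wt=np.clip(np.median(w)*.75-w,0,None); vv,uu=np.mgrid[v0-6:v0+7,u0-6:u0+7]
            q=ray(c,(uu*wt).sum()/wt.sum(),(vv*wt).sum()/wt.sum(),.0525)[:2]; pins.append(q)
            print(n,(a,b),q,(q-p)*1e3)
    print(n,"nest",np.mean(pins,0),"dir y",(pins[1]+pins[3]-pins[0]-pins[2]))
    # ring outer edge: bright mask ellipse centre at z=.030 top face
    P=cloud(c); z=P[...,2]
    m=((P[...,0]>.49)&(P[...,0]<.58)&(P[...,1]>-.385)&(P[...,1]<-.285)&(z>.026)&(z<.036)).astype(np.uint8)
    cs,_=cv2.findContours(m,cv2.RETR_EXTERNAL,cv2.CHAIN_APPROX_NONE); k=max(cs,key=len); e=cv2.fitEllipse(k)
    print(n,"ring ellipse",e,"->",ray(c,*e[0],.030))
c=d["top"]
print("pivot",ray(c,253.9-.3,233.6,.055),"knob top",ray(c,200+92/2.8-.3,155+173/2.8-.3,.09))
b=d["side"]; print("side knob top",ray(b,260+118/2.6,180+12/2.6,.09),"pivot cap",ray(b,260+93/2.6,180+72/2.6,.055))
P=cloud(c); print("pivot z",P[230:238,250:258,2].round(3))
E
```

```text
top (-1, -1) [ 0.5962 -0.0503] [-0.821   3.6089]
top (-1, 1) [ 0.5993 -0.0013] [-1.1527  3.2002]
top (1, -1) [ 0.6454 -0.0546] [-0.9984  2.687 ]
top (1, 1) [ 0.6497 -0.0054] [-0.0959  2.5083]
top nest [ 0.6226 -0.0279] dir y [0.0075 0.0982]
top ring ellipse ((452.7981872558594, 219.98175048828125), (17.907737731933594, 17.98948860168457), 53.28156661987305) -> [ 0.5352 -0.3325  0.03  ]
side (-1, -1) [ 0.5965 -0.0585] [-0.5317 -4.6304]
side (-1, 1) [0.6055 0.0049] [5.1019 9.386 ]
side (1, -1) [ 0.6454 -0.0621] [-0.9767 -4.774 ]
side (1, 1) [0.6565 0.003 ] [ 6.7056 10.8964]
side nest [ 0.626  -0.0282] dir y [0.0202 0.1284]
side ring ellipse ((416.7436828613281, 364.4821472167969), (24.280237197875977, 32.70357894897461), 104.7190170288086) -> [ 0.5357 -0.3381  0.03  ]
pivot [0.5094 0.218  0.055 ] knob top [0.5547 0.2693 0.09  ]
side knob top [0.5567 0.2632 0.09  ] pivot cap [0.5116 0.2163 0.055 ]
pivot z [[0.056 0.058 0.056 0.06  0.052 0.053 0.054 0.038]
 [0.057 0.053 0.059 0.053 0.06  0.055 0.055 0.054]
 [0.059 0.054 0.062 0.058 0.055 0.061 0.061 0.062]
 [0.052 0.055 0.055 0.054 0.06  0.053 0.058 0.053]
 [0.062 0.057 0.054 0.059 0.057 0.054 0.057 0.06 ]
 [0.058 0.057 0.059 0.058 0.059 0.061 0.053 0.054]
 [0.059 0.064 0.061 0.058 0.056 0.06  0.059 0.058]
 [0.059 0.061 0.06  0.058 0.053 0.053 0.061 0.052]]
```

apply_moves --increments '[0, 0, -4, -5, 0, 0, -8.4, -10]' --jaw 8

```text
time: 0.3
eef_pos: [0.1639, 0.6531, 0.249]
eef_rot: [-0.0, 0.034, 0.999, -0.003]
ft_force: [0.3, 0.7, 0.7]
finger_gap: 0.87
```

apply_moves --increments '[-15.6, -19.1, 0, 0, -15.6, -19.1, 0, 0, -15.6, -19.1, 0, 0, -15.6, -19.1, 0, 0, -15.6, -19.1, 0, 0]'

```text
time: 0.8
eef_pos: [0.3075, 0.4498, 0.2498]
eef_rot: [-0.0, 0.034, 0.999, -0.003]
ft_force: [0.8, 0.4, -0.5]
finger_gap: 0.851
```

apply_moves --increments '[-15.6, -19.1, 0, 0, -15.6, -19.1, 0, 0, -15.6, -19.1, 0, 0, -15.6, -19.1, 0, 0, -15.6, -19.1, 0, 0]'

```text
time: 1.3
eef_pos: [0.4509, 0.2466, 0.2508]
eef_rot: [-0.0, 0.034, 0.999, -0.003]
ft_force: [0.4, 0.3, 0.7]
finger_gap: 0.85
```

apply_moves --increments '[0, -26, 0, 0, 0, -26, 0, 0, 0, -26, 0, 0, 0, -26, 0, 0, 0, -26, 0, 0]'

```text
time: 1.8
eef_pos: [0.4332, -0.0028, 0.252]
eef_rot: [-0.0, 0.034, 0.999, -0.002]
ft_force: [1.1, 0.2, 0.1]
finger_gap: 0.851
```

apply_moves --increments '[-12.5, -32.4, 0, 0, -12.5, -32.4, 0, 0, -12.5, -32.4, 0, 0, -12.5, -32.4, 0, 0, -12.5, -32.4, 0, 0]'

```text
time: 2.3
eef_pos: [0.5073, -0.2417, 0.2533]
eef_rot: [0.0, 0.034, 0.999, -0.002]
ft_force: [1.2, 2.4, 1.0]
finger_gap: 0.851
```

apply_moves --increments '[-3.6, -9.3, 0, 0, -3.6, -9.3, 0, 0, -3.6, -9.3, 5, 0, -3.6, -9.3, 5, 0]'

```text
time: 2.7
eef_pos: [0.5342, -0.3369, 0.1985]
eef_rot: [-0.004, 0.035, 0.999, -0.001]
ft_force: [0.1, 1.4, -0.8]
finger_gap: 0.849
```

Run:
```python
from h import *
from plant import r
c=r.capture("wrist");pickle.dump(c,open("w1.pkl","wb"));cv2.imwrite("pics/w1.png",c["color"][:,:,::-1])
print(c["fx"],c["cx"],c["cy"],c["world_from_camera"].round(4))
go(.5352,-.3325,.1,86)
```

```text
413.8682721765727 314.4275784634247 235.80571509167208 [[ 0.0692  0.9582  0.2777  0.4536]
 [ 0.9976 -0.0656 -0.0224 -0.3313]
 [-0.0032  0.2786 -0.9604  0.4187]
 [ 0.      0.      0.      1.    ]]
t 2.75 pos [ 0.5352 -0.3365  0.2015] jawdeg 86.09 gap 0.851 F [-0.6  0.7  0.3] -> d [-0.02  0.43 10.15] turn 0.09
```

View pics/w1.png

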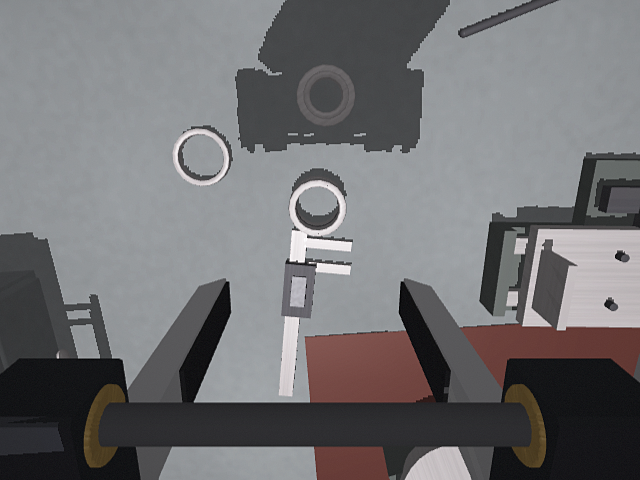

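Wrist view: the ring's top face is centred at about (318,208), with the caliper just touching on its far side. The jaw sides (left and right) are free.

```bash
cat >> h.py <<'E'
def ringfit(c,xy,h):
    P=cloud(c); m=(np.hypot(P[...,0]-xy[0],P[...,1]-xy[1])<.036)&(abs(P[...,2]-h)<.0045)
    q=P[m][:,:2]; rr=lambda p:np.hypot(q[:,0]-p[0],q[:,1]-p[1])
    from scipy.optimize import least_squares   # robust: annulus mid radius 24.5 mm
    s=least_squares(lambda p:rr(p)-.0245,xy,loss="soft_l1",f_scale=.003)
    return len(q),s.x,np.std(rr(s.x)),np.median(P[m][:,2])
E
python3 - <<'E'
from h import *
c=pickle.load(open("w1.pkl","rb"));print("wrist",ringfit(c,(.5352,-.3335),.03))
d=pickle.load(open("d0.pkl","rb"))
for n in d: print(n,ringfit(d[n],(.5352,-.335),.03))
E
```

```text
wrist (1177, array([ 0.53757534, -0.33588201]), np.float64(0.002049399538970382), np.float64(0.031060324180615884))
top (104, array([ 0.53530357, -0.33271179]), np.float64(0.0019951318326417115), np.float64(0.0292191358552345))
side (333, array([ 0.53655094, -0.33662351]), np.float64(0.0021234829116071755), np.float64(0.028642640586155954))
```

apply_moves --increments '[-0.2, 0.1, 5, 0, -0.2, 0.1, 10, 0, -0.2, 0.1, 14, 0, -0.2, 0.1, 14, 0]'

```text
time: 3.15
eef_pos: [0.5352, -0.333, 0.059]
eef_rot: [-0.005, 0.033, 0.999, -0.0]
ft_force: [0.4, 0.1, 0.5]
finger_gap: 0.852
```

Run:
```python
from h import *
go(.5372,-.3353,.005,86)
```

```text
t 3.15 pos [ 0.5352 -0.333   0.059 ] jawdeg 86.21 gap 0.852 F [0.4 0.1 0.5] -> d [-0.27 -0.22  5.4 ] turn 0.21
```

apply_moves --increments '[-0.2, -0.2, 3.5, 0, -0.2, -0.2, 5.3, 0, -0.2, -0.2, 5.3, 0, -0.2, -0.2, 5.3, 0]'

```text
time: 3.55
eef_pos: [0.5375, -0.3354, 0.008]
eef_rot: [-0.004, 0.033, 0.999, -0.0]
ft_force: [-0.2, -0.0, 0.9]
finger_gap: 0.853
```

Run:
```python
from h import *
go(.5372,-.3353,.005,86)
```

```text
t 3.55 pos [ 0.5375 -0.3354  0.008 ] jawdeg 86.22 gap 0.853 F [-0.2 -0.   0.9] -> d [0.02 0.01 0.3 ] turn 0.22
```

apply_moves --increments '[0, 0, 0, 0, 0, 0, 0, 0, 0, 0, 0, 0, 0, 0, 0, 0, 0, 0, 0, 0]' --jaw 5

```text
time: 4.05
eef_pos: [0.5375, -0.3354, 0.0082]
eef_rot: [-0.004, 0.033, 0.999, -0.0]
ft_force: [-0.1, 0.5, 0.8]
finger_gap: 0.534
```

Run:
```python
from h import *
go(.5372,-.3353,.005,86)
```

```text
t 4.05 pos [ 0.5375 -0.3354  0.0082] jawdeg 86.22 gap 0.534 F [-0.1  0.5  0.8] -> d [0.03 0.01 0.32] turn 0.22
```

Run:
```python
from h import *
from plant import r
c=r.capture("wrist");print(ringfit(c,(.537,-.3355),.03))
t=r.capture("side");print(ringfit(t,(.537,-.3355),.03))
a=c["color"][120:420,160:500];b=t["color"][270:470,300:500]
cv2.imwrite("pics/g1.png",np.hstack([cv2.resize(a,(400,400)),cv2.resize(b,(400,400))])[:,:,::-1])
```

```text
(4189, array([ 0.53696128, -0.33581495]), np.float64(0.002062424856302254), np.float64(0.031024299741273964))
(267, array([ 0.53676647, -0.33676672]), np.float64(0.0021195394163868006), np.float64(0.02869888082861527))
```

View pics/g1.png

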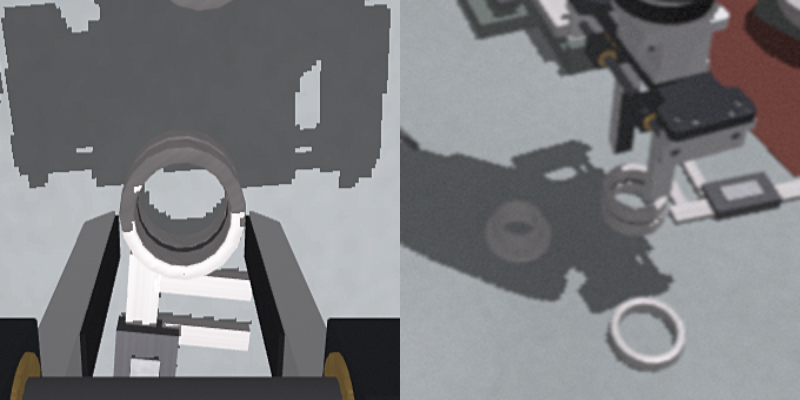

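The ring sits centred between the fingertips, but the gap of 0.534 reads about 50 mm, which is less than its 56 mm. I'll close further to see whether the fingers are stopped by the ring.

apply_moves --increments '[0, 0, 0.3, 0, 0, 0, 0.3, 0, 0, 0, 0.3, 0, 0, 0, 0.3, 0]' --jaw 4

```text
time: 4.55
eef_pos: [0.5373, -0.3355, 0.005]
eef_rot: [-0.004, 0.033, 0.999, -0.0]
ft_force: [1.1, -0.9, -0.4]
finger_gap: 0.427
```

Run:
```python
from h import *
from plant import r
go(.5372,-.3353,.005,86)
c=r.capture("wrist");P=cloud(c);print(ringfit(c,(.537,-.3355),.03))
```

```text
t 4.55 pos [ 0.5373 -0.3355  0.005 ] jawdeg 86.22 gap 0.427 F [ 1.1 -0.9 -0.4] -> d [0.01 0.02 0.  ] turn 0.22
(3732, array([ 0.53685626, -0.33582203]), np.float64(0.0020754731183433095), np.float64(0.031010856975539416))
```

Run:
```python
from h import *
from plant import r
c=r.capture("wrist");t=r.capture("side")
a=c["color"][120:420,160:500];b=t["color"][270:470,300:500]
cv2.imwrite("pics/g2.png",np.hstack([cv2.resize(a,(400,400)),cv2.resize(b,(400,400))])[:,:,::-1])
P=cloud(c)
m=(P[...,2]<.12)&(P[...,2]>.034)
q=P[m]; np.set_printoptions(precision=3,suppress=True)
for h in(.035,.04,.05,.06,.08):
    k=q[abs(q[:,2]-h)<.003]; L=k[k[:,1]<-.3358];Rr=k[k[:,1]>-.3358]
    for s in(L,Rr):
        s=s[np.hypot(s[:,0]-.537,s[:,1]+.336)<.06]
        if len(s):print(h,len(s),np.percentile(s[:,:2],[2,98],axis=0).ravel())
```

```text
0.05 139 [ 0.527 -0.364  0.545 -0.356]
0.05 140 [ 0.53  -0.317  0.547 -0.307]
0.06 217 [ 0.527 -0.367  0.544 -0.356]
0.06 215 [ 0.53  -0.317  0.547 -0.304]
0.08 293 [ 0.527 -0.367  0.544 -0.356]
0.08 302 [ 0.53  -0.317  0.546 -0.304]
```

View pics/g2.png

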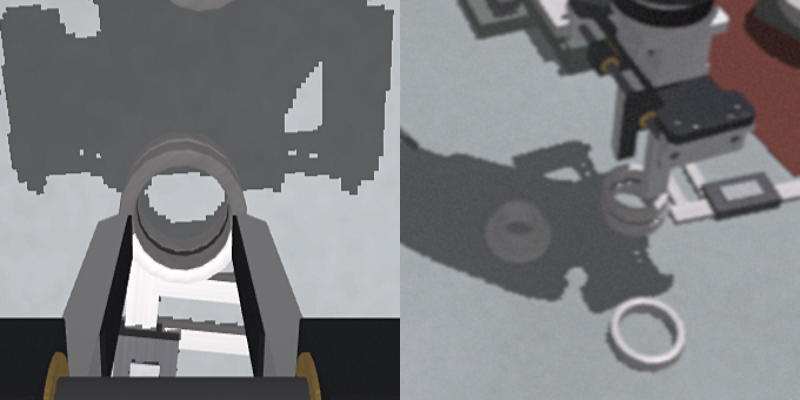

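Run:
```python
from h import *
from plant import r
np.set_printoptions(precision=4,suppress=True)
s=r.state();print(s["joint_positions"],s["eef_pos"],s["tau"])
def tips(c,x,y,lo):
    P=cloud(c);m=(np.hypot(P[...,0]-x,P[...,1]-y)<.07)&(P[...,2]>lo)
    q=P[m];print(len(q),np.percentile(q[:,2],[.2,1,2,5]),q[np.argsort(q[:,2])[:5]])
tips(pickle.load(open("w1.pkl","rb")),.5352,-.3365,.12)
tips(r.capture("wrist"),.537,-.3355,.036)
t=r.capture("side");P=cloud(t);m=(np.hypot(P[...,0]-.537,P[...,1]+.3355)<.05)&(P[...,2]>.036)&(P[...,2]<.15)
q=P[m];print("side tips",np.percentile(q[:,2],[.5,2,5]),t["world_from_camera"][:3,3])
T=r.capture("wrist")["world_from_camera"];print("cam-TCP",T[:3,3]-s["eef_pos"])
print("cam-TCP w1",pickle.load(open("w1.pkl","rb"))["world_from_camera"][:3,3]-[.5352,-.3365,.2015])
```

```text
[-0.0316  0.6443  0.6734  1.8492 -0.5201  0.84    2.409 ] [ 0.5374 -0.3355  0.0051] [  0.0133 -89.9073  20.7289 -32.3563   0.0965   0.0694  -0.0004]
64122 [0.2416 0.2489 0.2559 0.2732] [[ 0.5403 -0.2976  0.2381]
 [ 0.5291 -0.2951  0.2382]
 [ 0.5306 -0.2961  0.2382]
 [ 0.5291 -0.2947  0.2383]
 [ 0.5233 -0.3796  0.2384]]
60238 [0.0488 0.0574 0.0655 0.0847] [[ 0.5308 -0.3125  0.0452]
 [ 0.5295 -0.3559  0.0452]
 [ 0.5351 -0.356   0.0453]
 [ 0.532  -0.3153  0.0455]
 [ 0.5293 -0.3564  0.0455]]
side tips [0.0439 0.0462 0.0497] [ 0.1994 -0.7937  0.6473]
cam-TCP [-0.0804  0.0049  0.2203]
cam-TCP w1 [-0.0816  0.0052  0.2172]
```

The fingertips are really about 40 mm higher than the reported TCP. The side and wrist depth agree on this (tips at z≈0.045 against a reported 0.005), and the offset is constant. I'll correct by the measured offset, open the jaws, and descend carefully.

apply_moves --increments '[0, 0, 0, 0, 0, 0, 0, 0, 0, 0, 0, 0, 0, 0, 0, 0, 0, 0, 0, 0]' --jaw 8

```text
time: 5.35
eef_pos: [0.5374, -0.3355, 0.0051]
eef_rot: [-0.004, 0.033, 0.999, -0.0]
ft_force: [0.4, -0.3, -0.1]
finger_gap: 0.818
```

apply_moves --increments '[0, 0, 1, 0, 0, 0, 2, 0, 0, 0, 2, 0, 0, 0, 2, 0]'

```text
time: 5.75
eef_pos: [0.5368, -0.3354, -0.0155]
eef_rot: [-0.005, 0.033, 0.999, -0.0]
ft_force: [0.1, -0.1, 0.3]
finger_gap: 0.85
```

```bash
cat >> h.py <<'E'
def tips(c,x,y,lo):
    P=cloud(c);m=(np.hypot(P[...,0]-x,P[...,1]-y)<.07)&(P[...,2]>lo)
    return np.sort(P[m][:,2])[[5,30,100]]
E
python3 - <<'E'
from h import *
from plant import r
go(.5372,-.3353,-.034,86)
c=r.capture("wrist");P=cloud(c);print(ringfit(c,(.537,-.3355),.03))
m=(abs(P[...,0]-.537)<.006)&(abs(abs(P[...,1]+.3357)-.0425)<.006)
print("z near fingers",np.percentile(P[m][:,2],[0,1,5,20,50]))
E
```

```text
t 5.75 pos [ 0.5368 -0.3354 -0.0155] jawdeg 86.21 gap 0.85 F [ 0.1 -0.1  0.3] -> d [-0.06  0.02  1.85] turn 0.21
(5265, array([ 0.53682477, -0.33583291]), np.float64(0.0020560484177412235), np.float64(0.031036753217813656))
z near fingers [-0.00049458  0.00060819  0.00141719  0.04706474  0.08430359]
```

apply_moves --increments '[0, 0, 1, 0, 0, 0, 1.5, 0, 0, 0, 1.9, 0, 0, 0, 1.9, 0]'

```text
time: 6.2
eef_pos: [0.5365, -0.3354, -0.0348]
eef_rot: [-0.005, 0.033, 0.999, -0.0]
ft_force: [0.1, -1.2, 0.2]
finger_gap: 0.848
```

apply_moves --increments '[0, 0, 0, 0, 0, 0, 0, 0, 0, 0, 0, 0, 0, 0, 0, 0, 0, 0, 0, 0]' --jaw 4.5

```text
time: 6.7
eef_pos: [0.5366, -0.3354, -0.0346]
eef_rot: [-0.005, 0.033, 0.999, -0.0]
ft_force: [-0.6, 0.5, 1.7]
finger_gap: 0.599
```

Run:
```python
from h import *
from plant import r
go(.5372,-.3353,-.034,86)
c=r.capture("wrist");print(ringfit(c,(.537,-.3355),.03))
```

```text
t 6.7 pos [ 0.5366 -0.3354 -0.0346] jawdeg 86.21 gap 0.599 F [-0.6  0.5  1.7] -> d [-0.06  0.02 -0.06] turn 0.21
(7110, array([ 0.5365979 , -0.33592885]), np.float64(0.0027941585336126655), np.float64(0.031010426689612514))
```

Gripped: the gap of 0.599 is about 56.3 mm, and the ring centre matches the TCP. Now I'll lift.

apply_moves --increments '[0, 0, -2, 0, 0, 0, -6, 0, 0, 0, -10, 0, 0, 0, -15, 0, 0, 0, -15, 0]'

```text
time: 7.25
eef_pos: [0.5405, -0.3375, 0.1212]
eef_rot: [-0.001, 0.033, 0.999, -0.002]
ft_force: [0.1, -1.1, -2.1]
finger_gap: 0.597
```

Run:
```python
from h import *
from plant import r
go(.70,-.06,.12,86)
```

```text
t 7.25 pos [ 0.5405 -0.3375  0.1212] jawdeg 86.18 gap 0.597 F [ 0.1 -1.1 -2.1] -> d [-1.407e+01  2.876e+01 -1.000e-02] turn 0.18
```

apply_moves --increments '[-14, 28.7, 0, 0, -14, 28.7, 0, 0, -14, 28.7, 0, 0, -14, 28.7, 0, 0, -14, 28.7, 0, 0]'

```text
time: 7.75
eef_pos: [0.665, -0.1176, 0.1182]
eef_rot: [-0.002, 0.033, 0.999, -0.001]
ft_force: [0.1, -1.6, -2.2]
finger_gap: 0.597
```

apply_moves --increments '[-3, 6.2, 0, 0, -3, 6.2, 0, 0, -3, 6.2, 0, 0, -3, 6.2, 0, 0]'

```text
time: 8.15
eef_pos: [0.6984, -0.0582, 0.1171]
eef_rot: [-0.002, 0.033, 0.999, -0.002]
ft_force: [-1.1, -0.5, -2.5]
finger_gap: 0.596
```

Run:
```python
from h import *
from plant import r
go(.6235,-.029,.12,86)
c=r.capture("wrist");pickle.dump(c,open("w2.pkl","wb"));cv2.imwrite("pics/w2.png",c["color"][:,:,::-1])
```

```text
t 8.15 pos [ 0.6984 -0.0582  0.1171] jawdeg 86.19 gap 0.596 F [-1.1 -0.5 -2.5] -> d [ 7.67  2.42 -0.27] turn 0.19
```

View pics/w2.png

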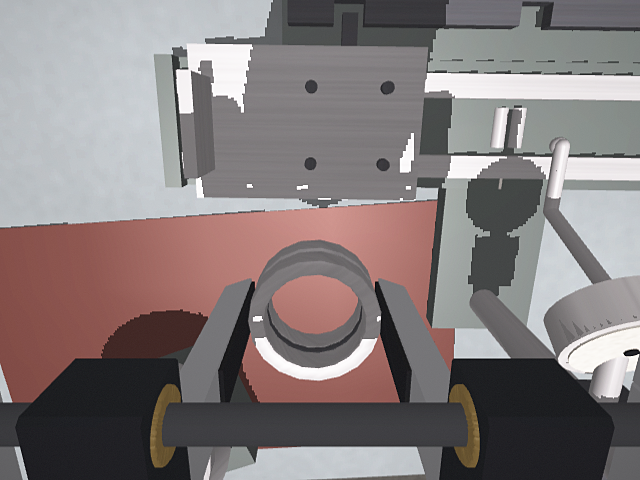

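Pins are clearly visible at (311,87), (387,87), (310,163) and (383,163), with the ring level in the grip.

Run:
```python
from h import *
np.set_printoptions(precision=4,suppress=True)
c=pickle.load(open("w2.pkl","rb"));g=cv2.cvtColor(c["color"],cv2.COLOR_RGB2GRAY)
S=[]
for u0,v0 in((311,87),(387,87),(310,163),(383,163)):
    w=g[v0-10:v0+11,u0-10:u0+11].astype(float);wt=np.clip(.65*np.median(w)-w,0,None);vv,uu=np.mgrid[v0-10:v0+11,u0-10:u0+11]
    u,v=(uu*wt).sum()/wt.sum(),(vv*wt).sum()/wt.sum(); p=ray(c,u,v,.0545);S.append(p[:2]);print(u,v,p)
S=np.array(S);print("nest",S.mean(0),"side lens",[np.linalg.norm(S[a]-S[b]) for a,b in((0,1),(2,3),(0,2),(1,3))]);dy=S[1]+S[3]-S[0]-S[2];print("yaw y-axis deg",np.degrees(np.arctan2(dy[1],dy[0])))
P=cloud(c)
for h in (.17,.175,.18,.185): print(h,ringfit(c,(.698,-.058),h))
m=(abs(P[...,0]-.62)<.05)&(abs(P[...,1]+.05)<.04)&(abs(P[...,2]-.046)<.01);print("top z",np.median(P[m][:,2]))
go(*S.mean(0),.07,86)
```

```text
310.7282321899736 86.36569920844326 [ 0.5996 -0.055   0.0545]
386.7858680366215 87.52162557759092 [ 0.6036 -0.0062  0.0545]
310.0256770756253 163.26935030338907 [ 0.6485 -0.0588  0.0545]
382.2775881875929 164.24010001351533 [ 0.6524 -0.0101  0.0545]
nest [ 0.626  -0.0325] side lens [np.float64(0.04893510303970768), np.float64(0.04889595387112563), np.float64(0.0490410724412255), np.float64(0.048958649799971915)]
yaw y-axis deg 85.41477976432792
0.17 (1836, array([ 0.6956, -0.0582]), np.float64(0.003189546049869747), np.float64(0.17002689662298054))
0.175 (2188, array([ 0.6955, -0.0583]), np.float64(0.0030389279743935262), np.float64(0.17561398329675632))
0.18 (7417, array([ 0.6978, -0.0586]), np.float64(0.002760244897188095), np.float64(0.18259037685509816))
0.185 (6396, array([ 0.6986, -0.0586]), np.float64(0.002873732508382327), np.float64(0.18288550651723495))
top z 0.0477795349141287
t 8.2 pos [ 0.6982 -0.0592  0.1175] jawdeg 86.1 gap 0.595 F [-0.3 -0.2 -2.1] -> d [7.37 2.2  4.77] turn 0.1
```

apply_moves --increments '[5, 1.5, 0, 0, 7.4, 2.2, 0, 0, 7.4, 2.2, 4, 0, 7.4, 2.2, 8, 0, 7.4, 2.2, 8, 0]'

```text
time: 8.7
eef_pos: [0.6218, -0.0337, 0.034]
eef_rot: [-0.005, 0.035, 0.999, -0.002]
ft_force: [-0.7, -0.3, -1.4]
finger_gap: 0.595
```

Run:
```python
from h import *
from plant import r
go(.6252,-.032,.024,85.7)
c=r.capture("wrist");pickle.dump(c,open("w3.pkl","wb"));cv2.imwrite("pics/w3.png",c["color"][:,:,::-1])
P=cloud(c);print(ringfit(c,(.6252,-.032),.037+.0395+.024))
```

```text
t 8.7 pos [ 0.6218 -0.0337  0.034 ] jawdeg 86.0 gap 0.595 F [-0.7 -0.3 -1.4] -> d [-0.33  0.2   1.  ] turn 0.3
(6681, array([ 0.62214849, -0.03388015]), np.float64(0.0027958698889232643), np.float64(0.09976099652098694))
```

View pics/w3.png

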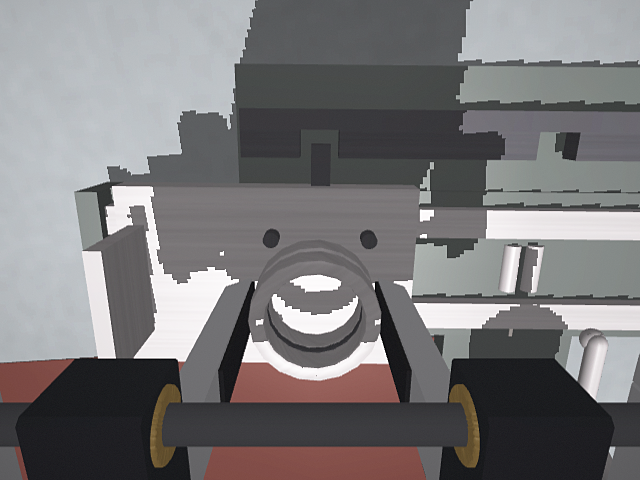

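The front pins are at (271,238) and (369,239). I'll use them to re-check the nest from this closer view.

Run:
```python
from h import *
np.set_printoptions(precision=4,suppress=True)
c=pickle.load(open("w3.pkl","rb"));g=cv2.cvtColor(c["color"],cv2.COLOR_RGB2GRAY)
S=[]
for u0,v0 in((271,236),(369,237)):   # pin top ellipse = upper part of the blob
    w=g[v0-13:v0+14,u0-13:u0+14];m=(w<.65*np.median(w)).astype(np.uint8)
    k,l,st,ce=cv2.connectedComponentsWithStats(m);i=l[13,13];x,y,W,H,A=st[i]
    print(x+u0-13,y+v0-13,W,H,A)
    u=u0-13+x+(W-1)/2; p=ray(c,u,v0-13+y+W*.48,.0545);S.append(p[:2]);print(p)
S=np.array(S);a=np.radians(85.7);print("nest",S.mean(0)+.02475*np.array([np.sin(a),-np.cos(a)]),np.linalg.norm(S[1]-S[0]))
```

```text
263 229 17 19 251
[ 0.5982 -0.0545  0.0545]
360 230 17 19 252
[ 0.6021 -0.0059  0.0545]
nest [ 0.6248 -0.032 ] 0.04881596716122346
```

apply_moves --increments '[-0.3, 0.2, 0, 0, -0.3, 0.2, 0, 0, -0.3, 0.2, 1, 0, -0.3, 0.2, 1, 0]'

```text
time: 9.15
eef_pos: [0.6264, -0.0323, 0.0262]
eef_rot: [-0.004, 0.035, 0.999, -0.002]
ft_force: [-0.3, -0.2, -1.9]
finger_gap: 0.597
```

Run:
```python
from h import *
go(.625,-.032,.0125,85.7)
```

```text
t 9.15 pos [ 0.6264 -0.0323  0.0262] jawdeg 85.98 gap 0.597 F [-0.3 -0.2 -1.9] -> d [0.13 0.03 1.37] turn 0.28
```

apply_moves --increments '[0.1, 0, 0.3, 0, 0.1, 0, 0.6, 0, 0.1, 0, 0.9, 0, 0.1, 0, 1.2, 0, 0.1, 0, 1.2, 0]'

```text
time: 9.65
eef_pos: [0.625, -0.0323, 0.0137]
eef_rot: [-0.004, 0.035, 0.999, -0.002]
ft_force: [-0.7, -0.0, -1.6]
finger_gap: 0.598
```

Run:
```python
from h import *
from plant import r
go(.625,-.032,.012,85.7)
c=r.capture("wrist")
for h in(.074,.078):print(ringfit(c,(.6252,-.032),h))
```

```text
t 9.65 pos [ 0.625  -0.0323  0.0137] jawdeg 85.98 gap 0.598 F [-0.7 -0.  -1.6] -> d [0.01 0.03 0.17] turn 0.28
(2943, array([ 0.62255361, -0.03241442]), np.float64(0.00298389303701869), np.float64(0.07496432904628852))
(7181, array([ 0.62492932, -0.03255277]), np.float64(0.0027860388010219764), np.float64(0.07929076845006086))
```

apply_moves --increments '[0, 0, 0.1, 0, 0, 0, 0.2, 0, 0, 0, 0.2, 0]'

```text
time: 10.0
eef_pos: [0.6252, -0.0324, 0.012]
eef_rot: [-0.004, 0.035, 0.999, -0.002]
ft_force: [0.2, 0.0, -2.0]
finger_gap: 0.596
```

apply_moves --increments '[0, 0, 0.1, 0, 0, 0, 0.1, 0, 0, 0, 0.1, 0]'

```text
time: 10.3
eef_pos: [0.6254, -0.0325, 0.0118]
eef_rot: [-0.004, 0.035, 0.999, -0.002]
ft_force: [-4.7, -0.5, 12.0]
finger_gap: 0.6
```

apply_moves --increments '[0, 0, 0.1, 0, 0, 0, 0.1, 0, 0, 0, 0.1, 0]'

```text
time: 10.6
eef_pos: [0.6254, -0.0328, 0.0117]
eef_rot: [-0.004, 0.035, 0.999, -0.002]
ft_force: [-6.9, 0.2, 15.8]
finger_gap: 0.595
```

Firm contact with the seat. I'll release and check.

apply_moves --increments '[0, 0, 0, 0, 0, 0, 0, 0, 0, 0, 0, 0, 0, 0, 0, 0, 0, 0, 0, 0]' --jaw 8

```text
time: 11.1
eef_pos: [0.6253, -0.0327, 0.0116]
eef_rot: [-0.004, 0.035, 0.999, -0.002]
ft_force: [0.0, -0.5, -0.4]
finger_gap: 0.847
```

apply_moves --increments '[0, 0, -3, 0, 0, 0, -7, 0, 0, 0, -12, 0, 0, 0, -17, 0, 0, 0, -17, 0]'

```text
time: 11.6
eef_pos: [0.6297, -0.033, 0.1879]
eef_rot: [0.0, 0.036, 0.999, -0.001]
ft_force: [0.7, 1.2, -0.1]
finger_gap: 0.853
```

Run:
```python
from h import *
from plant import r
np.set_printoptions(precision=4,suppress=True)
go(.625,-.032,.012,85.7)
c=r.capture("wrist");pickle.dump(c,open("w4.pkl","wb"));P=cloud(c)
print(ringfit(c,(.6252,-.032),.0775))
T=r.capture("top");S=r.capture("side")
for x in(T,S):print(ringfit(x,(.6252,-.03),.076))
for (a,b) in((1,0),(-1,0),(0,1),(0,-1)):
    p=np.array([.625+.0245*a,-.0324+.0245*b]);m=np.hypot(P[...,0]-p[0],P[...,1]-p[1])<.004;print((a,b),np.median(P[m][:,2]))
```

```text
t 11.6 pos [ 0.6297 -0.033   0.1879] jawdeg 85.91 gap 0.853 F [ 0.7  1.2 -0.1] -> d [ 0.49  0.1  17.59] turn 0.21
(1601, array([ 0.6262, -0.0333]), np.float64(0.002043387067647613), np.float64(0.07750180566576387))
(0, array([ 0.6252, -0.03  ]), np.float64(nan), np.float64(nan))
(165, array([ 0.6247, -0.0348]), np.float64(0.002119698338379681), np.float64(0.0748696288634132))
(1, 0) 0.07183076897832863
(-1, 0) 0.3407582047051886
(0, 1) 0.07764780264882504
(0, -1) 0.07729337915936535
  ret = _var(a, axis=axis, dtype=dtype, out=out, ddof=ddof,
  arrmean = um.true_divide(arrmean, div, out=arrmean,
  ret = ret.dtype.type(ret / rcount)
  return _methods._mean(a, axis=axis, dtype=dtype,
  ret = ret.dtype.type(ret / rcount)
```

The ring is seated: its top is at 0.0775 in the wrist view, against 0.0765 expected plus that camera's bias of about 1 mm. Now the lever. I'll check joint room before turning and move towards the knob.

Run:
```python
from h import *
from plant import r
print(r.state()["joint_positions"].round(2))
go(.47,.20,.19,86); go(.556,.24,.15,-2)
```

```text
[-0.66  0.44  0.82  1.73 -0.35  1.14  1.77]
t 11.75 pos [ 0.6264 -0.0318  0.1813] jawdeg 85.97 gap 0.852 F [ 0.2 -0.1  0. ] -> d [17.24 22.02 -0.82] turn -0.03
t 11.75 pos [ 0.6264 -0.0318  0.1813] jawdeg 85.97 gap 0.852 F [ 0.2 -0.1  0. ] -> d [ 8.91 26.63  3.1 ] turn 87.97
```

apply_moves --increments '[0, 0, 0, 8, 0, 0, 0, 16]'

```text
time: 11.95
eef_pos: [0.6255, -0.0318, 0.1797]
eef_rot: [-0.005, 0.177, 0.984, -0.002]
ft_force: [-0.1, 0.1, -0.4]
finger_gap: 0.853
```

Run:
```python
from h import *
from plant import r
print(r.state()["joint_positions"].round(2))
go(.556,.24,.15,-2)
```

```text
[-0.7   0.47  0.89  1.73 -0.39  1.14  1.52]
t 11.95 pos [ 0.6255 -0.0318  0.1797] jawdeg 69.64 gap 0.853 F [-0.1  0.1 -0.4] -> d [15.95 23.08  2.96] turn 71.64
```

apply_moves --increments '[16, 23, 0, 8, 16, 23, 0, 16, 16, 23, 0, 24, 16, 23, 1, 32, 16, 23, 2, 40]'

```text
time: 12.45
eef_pos: [0.5621, 0.2107, 0.1651]
eef_rot: [-0.004, 0.505, 0.863, -0.004]
ft_force: [1.6, 1.1, -0.4]
finger_gap: 0.85
```

Run:
```python
from h import *
from plant import r
print(r.state()["joint_positions"].round(2))
go(.556,.24,.15,-2)
```

```text
[-1.25  0.52  1.09  1.81 -0.5   1.14  0.53]
t 12.45 pos [0.5621 0.2107 0.1651] jawdeg 29.32 gap 0.85 F [ 1.6  1.1 -0.4] -> d [2.85 0.92 1.51] turn 31.32
```

apply_moves --increments '[2.8, 0.9, 0, 8, 2.8, 0.9, 1, 16, 2.8, 0.9, 1.5, 24, 2.8, 0.9, 1.5, 31, 2.8, 0.9, 1.5, 31]'

```text
time: 12.95
eef_pos: [0.5553, 0.239, 0.1483]
eef_rot: [-0.002, 0.718, 0.696, -0.007]
ft_force: [-0.5, -0.6, -0.2]
finger_gap: 0.85
```

Run:
```python
from h import *
from plant import r
np.set_printoptions(precision=4,suppress=True)
go(.556,.266,.15,-2)
c=r.capture("wrist");pickle.dump(c,open("w5.pkl","wb"));cv2.imwrite("pics/w5.png",c["color"][:,:,::-1])
P=cloud(c);m=(np.hypot(P[...,0]-.556,P[...,1]-.266)<.03)&(P[...,2]>.084)&(P[...,2]<.097)
q=P[m];print(len(q),np.median(q,0),np.percentile(q,[3,97],axis=0))
```

```text
t 12.95 pos [0.5553 0.239  0.1483] jawdeg -1.83 gap 0.85 F [-0.5 -0.6 -0.2] -> d [ 2.7  -0.02 -0.18] turn 0.17
546 [0.5577 0.27   0.0911] [[0.5502 0.262  0.0872]
 [0.5652 0.2774 0.0924]]
```

View pics/w5.png

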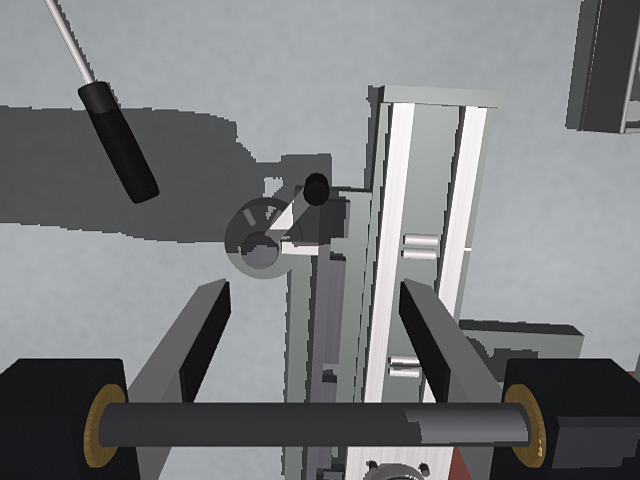

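The knob is at (317,186) and the pivot cap at (260,248). The screwdriver is lower than the fingers will be, so it's clear.

Run:
```python
from h import *
np.set_printoptions(precision=4,suppress=True)
c=pickle.load(open("w5.pkl","rb"));P=cloud(c)
z=P[244:254,253:267,2];h=np.median(z);print("cap z",h)
g=cv2.cvtColor(c["color"],cv2.COLOR_RGB2GRAY)
m=(abs(P[...,2]-h)<.006)&(np.hypot(P[...,0]-.511,P[...,1]-.2155)<.018);q=P[m];print("cap",len(q),np.median(q,0),np.percentile(q,[2,98],axis=0))
pv=np.percentile(q,[2,98],axis=0).mean(0)[:2];print("ray",ray(c,260,248,h))
k=np.array([.5577,.270]);print(np.linalg.norm(k-pv),np.degrees(np.arctan2(*(k-pv)[::-1])))
print("knob ray",ray(c,317,186,.091))
go(.5575,.2695,.15,-2)
```

```text
cap z nan
  return _methods._mean(a, axis=axis, dtype=dtype,
  ret = um.true_divide(
Traceback (most recent call last):
IndexError: index -1 is out of bounds for axis 0 with size 0
```

No depth return on the cap, so I'll use rays at its known height of about 0.057.

Run:
```python
from h import *
np.set_printoptions(precision=4,suppress=True)
c=pickle.load(open("w5.pkl","rb"))
pv=ray(c,260,248,.057)[:2];k=ray(c,317,186,.091)[:2]
print(pv,k,np.linalg.norm(k-pv),np.degrees(np.arctan2(*(k-pv)[::-1])))
go(*k,.05,-2)
```

```text
[0.5116 0.2197] [0.5585 0.2739] 0.07171540804418343 49.0864553168236
t 13.0 pos [0.5556 0.239  0.1488] jawdeg -1.56 gap 0.851 F [-0.4  0.3  0.8] -> d [3.56 0.32 9.85] turn 0.44
```

apply_moves --increments '[3.2, 0.3, 0, 0, 3.2, 0.3, 2, 0, 3.2, 0.3, 4, 0, 3.2, 0.3, 4, 0]' --jaw 5

```text
time: 13.4
eef_pos: [0.5575, 0.2701, 0.1062]
eef_rot: [-0.003, 0.715, 0.699, -0.008]
ft_force: [-0.5, 0.0, 0.0]
finger_gap: 0.555
```

Run:
```python
from h import *
from plant import r
np.set_printoptions(precision=4,suppress=True)
go(.558,.271,.022,-2)
c=r.capture("wrist");P=cloud(c)
for h in(.086,.09,.094):
    m=(np.hypot(P[...,0]-.556,P[...,1]-.268)<.03)&(abs(P[...,2]-h)<.002);q=P[m]
    if len(q)>5:print(h,len(q),np.median(q,0),np.percentile(q,[3,97],axis=0)[:,:2].ravel())
```

```text
t 13.4 pos [0.5575 0.2701 0.1062] jawdeg -1.37 gap 0.555 F [-0.5  0.   0. ] -> d [0.16 0.18 8.42] turn 0.63
0.086 56 [0.5584 0.2765 0.086 ] [0.5492 0.2697 0.5661 0.2782]
0.09 578 [0.5575 0.2702 0.091 ] [0.5501 0.2622 0.5652 0.2774]
0.094 61 [0.5591 0.2693 0.0922] [0.5527 0.2628 0.5646 0.2767]
```

apply_moves --increments '[0, 0, 3, 0, 0, 0, 6, 0, 0, 0, 8.5, 0, 0, 0, 8.5, 0]'

```text
time: 13.85
eef_pos: [0.556, 0.2688, 0.0213]
eef_rot: [-0.003, 0.715, 0.699, -0.009]
ft_force: [-0.6, -0.6, 0.1]
finger_gap: 0.531
```

apply_moves --increments '[0, 0, 0, 0, 0, 0, 0, 0, 0, 0, 0, 0, 0, 0, 0, 0, 0, 0, 0, 0]' --jaw 1

```text
time: 14.35
eef_pos: [0.5563, 0.269, 0.0219]
eef_rot: [-0.003, 0.715, 0.699, -0.008]
ft_force: [-2.1, -0.8, 6.3]
finger_gap: 0.185
```

Run:
```python
from h import *
go(.5577,.2699,.021,-2)
pv=np.array([.5115,.2185])
for a in (20,40,60,80.2,84):
    t=np.radians(48.5+a);p=pv+.07*np.array([np.cos(t),np.sin(t)]);print(a,p.round(4));go(*p,.021,-2)
```

```text
t 14.35 pos [0.5563 0.269  0.0219] jawdeg -1.36 gap 0.185 F [-2.1 -0.8  6.3] -> d [0.1  0.14 0.09] turn 0.64
20 [0.5372 0.2836]
t 14.35 pos [0.5563 0.269  0.0219] jawdeg -1.36 gap 0.185 F [-2.1 -0.8  6.3] -> d [ 1.42 -1.95  0.11] turn 0.64
40 [0.5133 0.2885]
t 14.35 pos [0.5563 0.269  0.0219] jawdeg -1.36 gap 0.185 F [-2.1 -0.8  6.3] -> d [ 1.85 -4.34  0.14] turn 0.64
60 [0.4893 0.2849]
t 14.35 pos [0.5563 0.269  0.0219] jawdeg -1.36 gap 0.185 F [-2.1 -0.8  6.3] -> d [ 1.43 -6.73  0.18] turn 0.64
80.2 [0.4677 0.2731]
t 14.35 pos [0.5563 0.269  0.0219] jawdeg -1.36 gap 0.185 F [-2.1 -0.8  6.3] -> d [ 0.21 -8.86  0.22] turn 0.64
84 [0.4642 0.2701]
t 14.35 pos [0.5563 0.269  0.0219] jawdeg -1.36 gap 0.185 F [-2.1 -0.8  6.3] -> d [-0.1  -9.21  0.23] turn 0.64
```

apply_moves --increments '[0.7, -1.0, 0, 0, 1.3, -2.1, 0.1, 0, 1.6, -3.3, 0.1, 0, 1.7, -4.5, 0.1, 0, 1.7, -4.5, 0.1, 0]'

```text
time: 14.85
eef_pos: [0.5113, 0.2859, 0.022]
eef_rot: [-0.002, 0.715, 0.699, -0.008]
ft_force: [0.0, -7.6, 4.4]
finger_gap: 0.184
```

Run:
```python
from h import *
pv=np.array([.5105,.2180])
for a in (40,50,60,70,80.2,84):
    t=np.radians(48.5+a);p=pv+.07*np.array([np.cos(t),np.sin(t)]);print(a,p.round(4));go(*p,.021,-2)
```

```text
40 [0.5123 0.288 ]
t 14.85 pos [0.5113 0.2859 0.022 ] jawdeg -1.37 gap 0.184 F [ 0.  -7.6  4.4] -> d [0.22 0.1  0.1 ] turn 0.63
50 [0.5002 0.2872]
t 14.85 pos [0.5113 0.2859 0.022 ] jawdeg -1.37 gap 0.184 F [ 0.  -7.6  4.4] -> d [ 0.11 -1.12  0.12] turn 0.63
60 [0.4883 0.2844]
t 14.85 pos [0.5113 0.2859 0.022 ] jawdeg -1.37 gap 0.184 F [ 0.  -7.6  4.4] -> d [-0.2  -2.3   0.14] turn 0.63
70 [0.4771 0.2795]
t 14.85 pos [0.5113 0.2859 0.022 ] jawdeg -1.37 gap 0.184 F [ 0.  -7.6  4.4] -> d [-0.71 -3.41  0.16] turn 0.63
80.2 [0.4667 0.2726]
t 14.85 pos [0.5113 0.2859 0.022 ] jawdeg -1.37 gap 0.184 F [ 0.  -7.6  4.4] -> d [-1.43 -4.43  0.18] turn 0.63
84 [0.4632 0.2696]
t 14.85 pos [0.5113 0.2859 0.022 ] jawdeg -1.37 gap 0.184 F [ 0.  -7.6  4.4] -> d [-1.74 -4.77  0.19] turn 0.63
```

apply_moves --increments '[-0.1, -1.2, 0, 0, -0.4, -2.4, 0, 0, -0.9, -3.5, 0.1, 0, -1.6, -4.5, 0.1, 0, -1.8, -4.7, 0.1, 0]'

```text
time: 15.35
eef_pos: [0.4681, 0.27, 0.023]
eef_rot: [0.001, 0.716, 0.698, -0.004]
ft_force: [32.4, 11.1, -24.2]
finger_gap: 0.185
```

apply_moves --increments '[0, 0, 0, 0, 0, 0, 0, 0, 0, 0, 0, 0, 0, 0, 0, 0, 0, 0, 0, 0]' --jaw 4

```text
time: 15.85
eef_pos: [0.4678, 0.2699, 0.0229]
eef_rot: [0.001, 0.716, 0.698, -0.005]
ft_force: [0.2, -0.5, 0.2]
finger_gap: 0.428
```

apply_moves --increments '[0, 0, -3, 0, 0, 0, -7, 0, 0, 0, -12, 0, 0, 0, -12, 0]'

```text
time: 16.25
eef_pos: [0.471, 0.2715, 0.1476]
eef_rot: [0.001, 0.716, 0.698, -0.002]
ft_force: [1.0, 0.2, -0.5]
finger_gap: 0.424
```

Run:
```python
from h import *
from plant import r
np.set_printoptions(precision=4,suppress=True)
go(.4667,.2726,.021,-2)
c=r.capture("wrist");P=cloud(c)
m=(np.hypot(P[...,0]-.467,P[...,1]-.27)<.04)&(abs(P[...,2]-.09)<.004);q=P[m]
print(len(q),np.median(q,0),np.percentile(q,[3,97],axis=0)[:,:2].ravel())
k=np.median(q,0)[:2];print("lever rad",np.arctan2(*(k-[.511,.2180])[::-1])-np.arctan2(.2699-.2180,.5577-.511))
go(.60,-.14,.13,86)
print(r.state()["joint_positions"].round(2))
```

```text
t 16.25 pos [0.471  0.2715 0.1476] jawdeg -1.42 gap 0.424 F [ 1.   0.2 -0.5] -> d [ 0.15 -0.42 12.66] turn 0.58
508 [0.4699 0.2754 0.0911] [0.4622 0.2674 0.4774 0.2826]
lever rad 1.3543770117886056
t 16.3 pos [0.4697 0.2717 0.1451] jawdeg -1.36 gap 0.423 F [ 0.2  0.6 -0.6] -> d [-40.84  14.01   1.67] turn -87.36
[-1.6   0.56  1.31  1.97 -0.61  1.11 -0.04]
```

The lever hit its stop, and the knob chord implies about 1.36 to 1.4 rad, so it's released. Now to the push plate, turning back.

apply_moves --increments '[-5, 1.9, -1, -8, -10, 3.8, -1, -16, -15, 5.6, -1, -24, -20, 7.5, -1, -32, -25, 9.4, -1, -40]'

```text
time: 16.8
eef_pos: [0.5503, 0.0388, 0.1553]
eef_rot: [-0.001, 0.435, 0.9, -0.003]
ft_force: [1.7, 0.6, 1.0]
finger_gap: 0.425
```

Run:
```python
from h import *
from plant import r
go(.608,-.126,.14,85.6);print(r.state()["joint_positions"].round(2))
```

```text
t 16.8 pos [0.5503 0.0388 0.1553] jawdeg 38.42 gap 0.425 F [1.7 0.6 1. ] -> d [-16.5   -5.71   1.58] turn -47.18
[-1.02  0.4   1.07  1.93 -0.4   1.05  0.89]
```

apply_moves --increments '[-5, -2, 0, -8, -10, -4, 0, -16, -14, -5, 0, -24, -16.5, -5.7, 0, -32, -16.5, -5.7, 0, -40]'

```text
time: 17.3
eef_pos: [0.6078, -0.1316, 0.1549]
eef_rot: [-0.002, 0.101, 0.995, -0.003]
ft_force: [-0.8, 0.2, 0.0]
finger_gap: 0.421
```

apply_moves --increments '[0, 0, 0, -7, 0, 0, 0, -7]'

```text
time: 17.5
eef_pos: [0.6071, -0.1325, 0.154]
eef_rot: [-0.003, 0.04, 0.999, -0.003]
ft_force: [0.7, 0.4, -0.3]
finger_gap: 0.424
```

Run:
```python
from h import *
from plant import r
np.set_printoptions(precision=4,suppress=True)
c=r.capture("wrist");P=cloud(c);pickle.dump(c,open("w6.pkl","wb"))
m=(np.hypot(P[...,0]-.615,P[...,1]+.127)<.06)&(abs(P[...,2]-.0905)<.004);q=P[m]
print(len(q),np.median(q,0),np.percentile(q,[3,97],axis=0)[:,:2].ravel())
if len(q)>5:
    f=np.polyfit(q[:,0],q[:,1],1);print("y at x=.608",np.polyval(f,.608),"slope",f[0])
go(.608,-.126,.0165,85.6)
```

```text
904 [ 0.6165 -0.1273  0.0919] [ 0.589  -0.1322  0.646  -0.1224]
y at x=.608 -0.12661988256861262 slope -0.07737835943775706
t 17.55 pos [ 0.6072 -0.1317  0.1541] jawdeg 85.22 gap 0.426 F [ 0.1  0.1 -0.2] -> d [-0.11  0.66 13.76] turn -0.38
```

apply_moves --increments '[0, 0.5, 0, 0, 0, 0.5, 4, 0, 0, 0.5, 4, 0]'

```text
time: 17.85
eef_pos: [0.6051, -0.125, 0.1104]
eef_rot: [-0.006, 0.042, 0.999, -0.003]
ft_force: [-1.2, 0.7, -0.3]
finger_gap: 0.422
```

Run:
```python
from h import *
go(.608,-.1266,.0165,85.6)
```

```text
t 17.85 pos [ 0.6051 -0.125   0.1104] jawdeg 85.17 gap 0.422 F [-1.2  0.7 -0.3] -> d [-0.41 -0.08  9.39] turn -0.43
```

apply_moves --increments '[-0.2, -0.1, 3, 0, -0.2, -0.1, 6, 0, -0.2, -0.1, 9.3, 0, -0.2, -0.1, 9.3, 0]'

```text
time: 18.25
eef_pos: [0.6037, -0.1254, 0.015]
eef_rot: [-0.008, 0.042, 0.999, -0.003]
ft_force: [-0.1, -0.2, 0.4]
finger_gap: 0.422
```

apply_moves --increments '[0, 0, 0, 0, 0, 0, 0, 0, 0, 0, 0, 0, 0, 0, 0, 0]' --jaw 0.3

```text
time: 18.65
eef_pos: [0.6044, -0.1253, 0.0162]
eef_rot: [-0.008, 0.042, 0.999, -0.003]
ft_force: [0.2, -0.2, 0.8]
finger_gap: 0.124
```

Run:
```python
from h import *
from plant import r
go(.608,-.1266,.0165,85.6)
s=r.state()["eef_pos"];a=np.radians(85.55);go(s[0]+.12*np.cos(a),s[1]+.12*np.sin(a),s[2],85.6)
```

```text
t 18.65 pos [ 0.6044 -0.1253  0.0162] jawdeg 85.13 gap 0.124 F [ 0.2 -0.2  0.8] -> d [-0.36 -0.1  -0.04] turn -0.47
t 18.65 pos [ 0.6044 -0.1253  0.0162] jawdeg 85.13 gap 0.124 F [ 0.2 -0.2  0.8] -> d [ 0.09 12.   -0.07] turn -0.47
```

apply_moves --increments '[0, 0, 0, 0, 0, 0, 0, 0, 0, 0, 0, 0]'

```text
time: 18.95
eef_pos: [0.6044, -0.1257, 0.0162]
eef_rot: [-0.008, 0.043, 0.999, -0.003]
ft_force: [1.2, -5.1, -7.0]
finger_gap: 0.083
```

apply_moves --increments '[0, 0.5, 0, 0, 0, 1.2, 0, 0, 0, 2, 0, 0, 0, 3, 0, 0, 0, 4, 0, 0]'

```text
time: 19.45
eef_pos: [0.6076, -0.0848, 0.0162]
eef_rot: [-0.008, 0.043, 0.999, -0.003]
ft_force: [-3.8, -1.7, 2.7]
finger_gap: 0.082
```

Run:
```python
from h import *
a=np.radians(85.55);go(.6044+.12*np.cos(a),-.1262+.12*np.sin(a),.0162,85.6)
```

```text
t 19.45 pos [ 0.6076 -0.0848  0.0162] jawdeg 85.12 gap 0.082 F [-3.8 -1.7  2.7] -> d [ 0.06  7.85 -0.05] turn -0.48
```

The carriage is moving freely with the grip. I'll continue the remaining 78.5 mm.

apply_moves --increments '[0, 1, 0, 0, 0, 2, 0, 0, 0, 3, 0, 0, 0, 4, 0, 0, 0, 5, 0, 0]'

```text
time: 19.95
eef_pos: [0.6117, -0.0341, 0.0161]
eef_rot: [-0.008, 0.043, 0.999, -0.002]
ft_force: [-5.8, -0.7, 8.1]
finger_gap: 0.082
```

Run:
```python
from h import *
a=np.radians(85.55);go(.6044+.12*np.cos(a),-.1258+.12*np.sin(a),.0162,85.6)
```

```text
t 19.95 pos [ 0.6117 -0.0341  0.0161] jawdeg 85.12 gap 0.082 F [-5.8 -0.7  8.1] -> d [ 0.04  2.8  -0.02] turn -0.48
```

apply_moves --increments '[0, 0.9, 0, 0, 0, 1.7, 0, 0, 0, 2.3, 0, 0, 0, 2.8, 0, 0, 0, 2.8, 0, 0]'

```text
time: 20.45
eef_pos: [0.614, -0.0053, 0.0162]
eef_rot: [-0.008, 0.042, 0.999, -0.002]
ft_force: [-5.5, 1.2, 6.8]
finger_gap: 0.086
```

apply_moves --increments '[0, 0, 0, 0, 0, 0, 0, 0, 0, 0, 0, 0, 0, 0, 0, 0, 0, 0, 0, 0]' --jaw 3.5

```text
time: 20.95
eef_pos: [0.6141, -0.0053, 0.0161]
eef_rot: [-0.008, 0.042, 0.999, -0.002]
ft_force: [0.8, 0.1, -0.4]
finger_gap: 0.374
```

apply_moves --increments '[0, 0, -3, 0, 0, 0, -7, 0, 0, 0, -12, 0, 0, 0, -14, 0, 0, 0, -14, 0]'

```text
time: 21.45
eef_pos: [0.6182, -0.0049, 0.1593]
eef_rot: [-0.006, 0.042, 0.999, -0.002]
ft_force: [-0.1, 0.5, -0.2]
finger_gap: 0.375
```

Run:
```python
from h import *
from plant import r
np.set_printoptions(precision=4,suppress=True)
c=r.capture("wrist");P=cloud(c)
m=(np.hypot(P[...,0]-.624,P[...,1]+.007)<.045)&(abs(P[...,2]-.0905)<.004);q=P[m]
f=np.polyfit(q[:,0],q[:,1],1);print(len(q),"plate y at x=.6173",np.polyval(f,.6173),"slope",f[0])
t=r.capture("side");d=pickle.load(open("d0.pkl","rb"))["side"]
print("side ring",ringfit(t,(.634,.088),.076))
# carriage travel in side view: push plate back-face centroid shift
def plate(c,y):
    P=cloud(c);m=(np.hypot(P[...,0]-.62,P[...,1]-y)<.045)&(P[...,2]>.06)&(P[...,2]<.088);return np.median(P[m],0)
print("plate shift",plate(t,-.009)-plate(d,-.129))
go(.49,.24,.14,-2)
```

```text
868 plate y at x=.6173 -0.006030872038083446 slope -0.07731205097941862
side ring (131, array([0.6342, 0.0859]), np.float64(0.002550831000976883), np.float64(0.0747250786885798))
plate shift [0.0092 0.12   0.0003]
t 21.55 pos [ 0.6163 -0.0045  0.156 ] jawdeg 85.16 gap 0.377 F [-0.1  0.  -1. ] -> d [14.63 23.31  1.71] turn 87.16
```

The carriage has travelled about 120 to 121 mm and the ring moved with it. Next I'll lock the lever.

apply_moves --increments '[2.5, 4, 0, 8, 5, 8, 0, 16, 7.5, 11.8, 0, 24, 10, 15.7, 0, 32, 12.5, 19.6, 0, 40]'

```text
time: 22.05
eef_pos: [0.5065, 0.2024, 0.1558]
eef_rot: [-0.007, 0.384, 0.923, -0.005]
ft_force: [1.2, -0.1, 0.6]
finger_gap: 0.372
```

Run:
```python
from h import *
go(.469,.274,.14,-2)
```

```text
t 22.05 pos [0.5065 0.2024 0.1558] jawdeg 44.81 gap 0.372 F [ 1.2 -0.1  0.6] -> d [7.71 2.41 1.61] turn 46.81
```

apply_moves --increments '[2, 0.6, 0, 8, 4, 1.2, 0, 16, 6, 1.8, 0, 24, 7.7, 2.4, 0, 32, 7.7, 2.4, 1, 40]' --jaw 5

```text
time: 22.55
eef_pos: [0.4679, 0.2762, 0.1453]
eef_rot: [-0.005, 0.678, 0.735, -0.008]
ft_force: [0.1, -0.1, -0.6]
finger_gap: 0.534
```

apply_moves --increments '[0, 0, 1, 7, 0, 0, 2, 7, 0, 0, 2, 7]'

```text
time: 22.85
eef_pos: [0.4667, 0.2753, 0.1235]
eef_rot: [-0.004, 0.72, 0.694, -0.01]
ft_force: [-0.1, 0.4, 0.9]
finger_gap: 0.532
```

Run:
```python
from h import *
from plant import r
np.set_printoptions(precision=4,suppress=True)
c=r.capture("wrist");P=cloud(c)
m=(np.hypot(P[...,0]-.469,P[...,1]-.274)<.03)&(abs(P[...,2]-.09)<.003);q=P[m];k=np.percentile(q,[3,97],axis=0).mean(0);print(len(q),k)
print(r.state()["joint_positions"].round(2));go(k[0],k[1],.021,-2)
```

```text
581 [0.47   0.2749 0.0905]
[-1.53  0.52  1.19  1.97 -0.56  1.05 -0.12]
t 22.9 pos [0.4672 0.2753 0.1244] jawdeg -2.16 gap 0.532 F [-0.3 -0.2  1.5] -> d [ 0.05  0.47 10.34] turn -0.16
```

apply_moves --increments '[0, 0.4, 3, 0, 0, 0.4, 7, 0, 0, 0.4, 10.3, 0, 0, 0.4, 10.3, 0]'

```text
time: 23.3
eef_pos: [0.4676, 0.2731, 0.019]
eef_rot: [-0.004, 0.72, 0.694, -0.011]
ft_force: [-0.8, 0.8, 0.9]
finger_gap: 0.533
```

apply_moves --increments '[0, 0, 0, 0, 0, 0, 0, 0, 0, 0, 0, 0, 0, 0, 0, 0, 0, 0, 0, 0]' --jaw 1

```text
time: 23.8
eef_pos: [0.468, 0.2737, 0.0197]
eef_rot: [-0.004, 0.719, 0.694, -0.011]
ft_force: [-2.4, 1.3, 8.7]
finger_gap: 0.186
```

Run:
```python
from h import *
from plant import r
s=r.state()["eef_pos"]; t0=np.radians(48+80.2); pv=s[:2]-.07*np.array([np.cos(t0),np.sin(t0)]); print(pv)
for a in (70,60,50,40,30,20,10,0,-3):
    t=np.radians(48+a);p=pv+.07*np.array([np.cos(t),np.sin(t)]);print(a,p.round(4),end=" ");go(*p,s[2],-2)
```

```text
[0.51124587 0.21870562]
70 [0.4784 0.2805] t 23.8 pos [0.468  0.2737 0.0197] jawdeg -2.03 gap 0.186 F [-2.4  1.3  8.7] -> d [ 0.72  1.02 -0.03] turn -0.03
60 [0.4896 0.2853] t 23.8 pos [0.468  0.2737 0.0197] jawdeg -2.03 gap 0.186 F [-2.4  1.3  8.7] -> d [ 1.23  2.12 -0.06] turn -0.03
50 [0.5015 0.288 ] t 23.8 pos [0.468  0.2737 0.0197] jawdeg -2.03 gap 0.186 F [-2.4  1.3  8.7] -> d [ 1.55  3.3  -0.08] turn -0.03
40 [0.5137 0.2887] t 23.8 pos [0.468  0.2737 0.0197] jawdeg -2.03 gap 0.186 F [-2.4  1.3  8.7] -> d [ 1.66  4.52 -0.11] turn -0.03
30 [0.5258 0.2872] t 23.8 pos [0.468  0.2737 0.0197] jawdeg -2.03 gap 0.186 F [-2.4  1.3  8.7] -> d [ 1.55  5.73 -0.13] turn -0.03
20 [0.5375 0.2836] t 23.8 pos [0.468  0.2737 0.0197] jawdeg -2.03 gap 0.186 F [-2.4  1.3  8.7] -> d [ 1.23  6.91 -0.16] turn -0.03
10 [0.5483 0.2781] t 23.8 pos [0.468  0.2737 0.0197] jawdeg -2.03 gap 0.186 F [-2.4  1.3  8.7] -> d [ 0.72  8.02 -0.18] turn -0.03
0 [0.5581 0.2707] t 23.8 pos [0.468  0.2737 0.0197] jawdeg -2.03 gap 0.186 F [-2.4  1.3  8.7] -> d [ 0.02  9.02 -0.19] turn -0.03
-3 [0.5607 0.2682] t 23.8 pos [0.468  0.2737 0.0197] jawdeg -2.03 gap 0.186 F [-2.4  1.3  8.7] -> d [-0.22  9.29 -0.19] turn -0.03
```

apply_moves --increments '[0.7, 1.0, 0, 0, 1.2, 2.1, 0, 0, 1.5, 3.3, -0.1, 0, 1.6, 4.5, -0.1, 0, 1.6, 4.5, -0.1, 0]'

```text
time: 24.3
eef_pos: [0.5144, 0.291, 0.0198]
eef_rot: [-0.005, 0.719, 0.695, -0.009]
ft_force: [0.1, 13.6, -2.2]
finger_gap: 0.182
```

apply_moves --increments '[0, 1.2, 0, 0, -0.4, 2.4, -0.1, 0, -0.9, 3.5, -0.1, 0, -1.6, 4.5, -0.1, 0, -1.6, 4.5, -0.1, 0]'

```text
time: 24.8
eef_pos: [0.5581, 0.2769, 0.02]
eef_rot: [-0.008, 0.718, 0.696, -0.009]
ft_force: [-4.6, 16.0, -2.5]
finger_gap: 0.167
```

Run:
```python
from h import *
go(.5577,.2699,.021,-2)
```

```text
t 24.8 pos [0.5581 0.2769 0.02  ] jawdeg -1.84 gap 0.167 F [-4.6 16.  -2.5] -> d [-0.71 -0.02 -0.1 ] turn 0.16
```

apply_moves --increments '[-0.4, 0.1, 0, 0, -0.8, 0.2, 0, 0, -0.9, 0.3, 0, 0, -0.9, 0.3, 0, 0]'

```text
time: 25.2
eef_pos: [0.558, 0.277, 0.02]
eef_rot: [-0.013, 0.716, 0.698, -0.007]
ft_force: [-14.8, 37.3, 4.7]
finger_gap: 0.175
```

apply_moves --increments '[0, 0, 0, 0, 0, 0, 0, 0, 0, 0, 0, 0, 0, 0, 0, 0, 0, 0, 0, 0]' --jaw 4.5

```text
time: 25.7
eef_pos: [0.5582, 0.2762, 0.02]
eef_rot: [-0.012, 0.716, 0.698, -0.007]
ft_force: [0.2, -0.4, 0.2]
finger_gap: 0.476
```

apply_moves --increments '[0, 0, -3, 0, 0, 0, -7, 0, 0, 0, -11, 0, -3, 0, -13, 0, -3, 0, -13, 0]'

```text
time: 26.2
eef_pos: [0.5628, 0.2414, 0.1529]
eef_rot: [-0.012, 0.718, 0.696, -0.005]
ft_force: [0.1, -0.6, -0.1]
finger_gap: 0.481
```

Run:
```python
from h import *
from plant import r
np.set_printoptions(precision=4,suppress=True)
c=r.capture("wrist");P=cloud(c);go(.5577,.2699,.021,-2)
m=(np.hypot(P[...,0]-.5577,P[...,1]-.27)<.03)&(abs(P[...,2]-.09)<.003);q=P[m];k=np.percentile(q,[3,97],axis=0).mean(0);print("knob now",len(q),k,"locked was .5577 .2699")
cv2.imwrite("pics/w7.png",c["color"][:,:,::-1])
t=r.capture("side");print("ring side",ringfit(t,(.634,.086),.076))
```

```text
t 26.25 pos [0.5618 0.2434 0.1512] jawdeg -1.69 gap 0.481 F [ 0.2  0.2 -0.4] -> d [ 2.52 -0.16 13.05] turn 0.31
knob now 496 [0.5601 0.2674 0.0906] locked was .5577 .2699
ring side (132, array([0.6339, 0.0857]), np.float64(0.0024253295658902847), np.float64(0.07498924115598837))
```

The knob is back at its locked position (slightly beyond the first reading, within calibration). I'll retreat and do a same-camera comparison with the start.

apply_moves --increments '[-5, -2, -5, 0, -10, -5, -8, 0, -14, -8, -8, 0, -18, -10, -8, 0, -18, -10, -8, 0]'

```text
time: 26.8
eef_pos: [0.4644, 0.0829, 0.2318]
eef_rot: [-0.013, 0.718, 0.696, -0.009]
ft_force: [-1.1, -1.2, 1.6]
finger_gap: 0.481
```

Run:
```python
from h import *
from plant import r
np.set_printoptions(precision=4,suppress=True)
d=pickle.load(open("d0.pkl","rb"));n={k:r.capture(k) for k in("top","side")}
go(.45,.1,.2,-2)
def blob(c,x,y,R,z0,z1):
    P=cloud(c);m=(np.hypot(P[...,0]-x,P[...,1]-y)<R)&(P[...,2]>z0)&(P[...,2]<z1);return m.sum(),np.median(P[m],0)
for k in n:
    print(k,"knob before/after",blob(d[k],.555,.267,.03,.06,.1),blob(n[k],.555,.267,.03,.06,.1))
    print(k,"ring",ringfit(n[k],(.634,.087),.0765),"thin/flange etc moved:",[(blob(d[k],*p,.005,.05)[1][:2]-blob(n[k],*p,.005,.05)[1][:2])*1000 for p in((.48,-.43,.045),(.433,-.317,.04),(.62,-.35,.06))])
for i,k in enumerate(n): pass
a=n["top"]["color"][60:300,120:520];b=n["side"]["color"][150:390,200:560]
cv2.imwrite("pics/f.png",np.vstack([cv2.resize(a,(500,300)),cv2.resize(b,(450,300)).copy() if 0 else cv2.resize(b,(500,300))])[:,:,::-1])
```

```text
t 26.9 pos [0.4644 0.0835 0.2329] jawdeg -1.82 gap 0.478 F [-0.   1.   0.8] -> d [ 1.56 -1.38  3.36] turn 0.18
top knob before/after (np.int64(48), array([0.5534, 0.268 , 0.0886])) (np.int64(49), array([0.5561, 0.2663, 0.087 ]))
top ring (115, array([0.6335, 0.0893]), np.float64(0.002059305956310429), np.float64(0.07609956894305614)) thin/flange etc moved: [array([ 0.2898, -0.4866]), array([-4.007 ,  2.7394]), array([0.5688, 0.2596])]
side knob before/after (np.int64(73), array([0.5542, 0.2636, 0.0777])) (np.int64(77), array([0.5556, 0.2607, 0.0782]))
side ring (130, array([0.634 , 0.0854]), np.float64(0.0024888664465217624), np.float64(0.07494099345042249)) thin/flange etc moved: [array([ 0.3854, -0.4666]), array([-0.2859,  0.4655]), array([-0.1041, -0.3383])]
```

View pics/f.png

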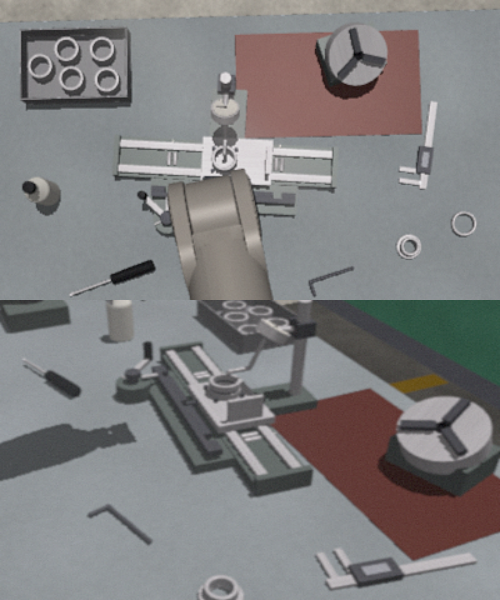

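```bash
python3 -c "
from plant import r
r.hand_in();s=r.state();print(s['time'],s['ft_force'])"
```

```text
the job is handed in; nothing more can be done
the job is handed in; nothing more can be done
```

The ring is in the nest at the gauging station with the lever locked again, and I handed the job in at about 27 s. No verdict is reported, so what follows rests on my own last checks.

**What I did:** I set the tall ring down in the nest until it made firm contact, then released it. I swung the lever to released, where it hit its stop. I pinched the push plate, moved the carriage to the next detent, and swung the lever back.

**Last checks:**
- **Carriage:** it travelled about 120–121 mm, as measured by the arm, the wrist camera and the side camera.
- **Ring:** it moved with the carriage. Its top sits at 0.075–0.076 m, against 0.0765 m expected, so it is still flat in the nest.
- **Lever:** the knob is back at its starting position. Both fixed cameras put it about 3 mm further towards locked than at the start.
- **Other objects:** the thin ring and the caliper shifted less than 1 mm. I compared the hex key, bottle and screwdriver only by eye in the final picture.
- **Robot:** it was clear of everything when I handed in.

**Disagreements:**
- **TCP height:** the fingertips were really about 40 mm higher than reported. My first grasp therefore closed above the ring; I measured the offset in two cameras and corrected for it.
- **Cameras:** they disagreed by 2–5 mm in y. I used the wrist camera for placing.
- **Flange ring:** the top camera showed a 4–5 mm shift and the side camera about 0.5 mm. I took the top figure as noise; nothing touched that ring.
- **Lever grip:** on the return swing the knob slid about 7 mm along the finger pads, with up to about 40 N at the wrist.

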